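# Lever a stuck battery pack out of a charging dock

### The arm

A 7-joint arm with a two-finger parallel gripper is mounted at the origin on the work surface. World frame = base frame: x ahead of the robot, y to its left, z up, the work surface at z = 0. Lengths are in m, angles in rad, forces in N, time in s.
With the tool pointing down it reaches from about 0.4 to 0.85 m from the base axis. Payload 10.4 kg.
Tool frame: the origin (TCP) lies at the very end of the fingers, on their centre line; the grasp point (between the pads) lies 19 mm behind it; z points along the fingers, y is the line along which they close (so a half turn about z gives the same grasp; the last joint's range is limited). The gripper opens to 87 mm and grips with 3 to 60 N. Pads are 19 mm wide; open, the fingers measure 117 mm over their backs; the gripper's body (75 mm by 190 mm) begins 51 mm behind the grasp point.
Start: joints at [-1.323, 0.332, -0.065, 1.46, 0.022, 1.35, -0.088], TCP at [0.167, 0.602, 0.223] pointing down, gripper open.
Joint ranges: [-2.6, 2.6], [-0.5, 2.12], [-1.47, 1.34], [0.16, 2.42], [-1.27, 4.41], [0.06, 2.06], [-2.6, 2.6]. Speed limits (rad/s): [2.22, 2.22, 2.79, 2.79, 3.14, 3.14, 3.14].

### API

Orientations are given as a unit quaternion [x, y, z, w].
In Python, from bench import status, camera, order gives the robot as it stands.
- The arm moves only by the tool jog_arm, never from a script. Its argument "plan" is a list of rows, each a list of 7 numbers: the turn, a rotation vector about the tool's x, y, z in rad, then the shift along the tool's x, y, z in mm, then the opening, from -1 (shut) to 1 (fully open). A call has 1 to 12 rows; each row is the pose to reach, as a shift and turn from the pose commanded when the call began, along the tool's axes at that moment; what a row does not reach only later rows make up. A row lasts 1/10 s, in which the tool goes at most 50 mm and 8.59 degrees, less where a joint would pass 70% of its speed; a pose out of reach is approached as far as the arm can. A call with a gripper value outside its range is refused whole. The fingers move at their own pace and stop on an object; "squeeze" is the grip in N (left out, the last holds). Time passes only in rows, so rows that repeat a pose let the fingers close. It gives the time, the measured TCP pose, the force, the opening and the grip force at its end, in the units of the state.
- status.read_state(): the state, without advancing time (a new reading comes with each control period).
- camera(name): name is "scene" or "top" or "wrist"; returns a dict with "image" (400x640x3 uint8, red, green, blue), "z_map" (400x640 float32, m along the optical axis (not along the pixel's ray), 0 where there is no reading), "fx", "fy", "cx", "cy" (pixels), "k1" (the pictures are not rectified: a ray, as slopes to the right and down, at radius r is drawn at 1 + k1 r^2 times it, then the intrinsics apply), "world_from_camera" (4x4, takes a point from camera to world coordinates); the wrist camera has in their place "mount" (4x4, takes a point from camera to tool coordinates, whose origin is the TCP and whose axes are the flange's). Camera axes: x right, y down, z forward; pixel columns grow to the right and rows downward; lengths in m; the calibration is good to about 2 mm. A picture is of the moment at which its call begins: read the wrist's pose just before it.
- order.close_job(): hands the job in; it is judged then, once.
The state is a dict: "time": time; "joint_positions": joint angles; "joint_vel": joint speeds; "joint_torque": joint torques, N m; "ee_pos": TCP position; "eef_rot": TCP orientation; "ft_force": force on the tool from outside, world axes, zero at the start; "torque": the same for the moment, N m; "width": finger opening in m; "grip_force": force on a finger pad.
Only numpy, scipy, OpenCV 4.12 (cv2) and the standard library are available. Lean on these libraries where they do the work, as an engineer would, in place of code of your own. Each camera call takes 0.05 s, during which the arm holds its last target. There are 200 camera calls.

### The job

The grey battery pack is held fast in the white charging dock by its spring catches. Take the flat steel lever from its block, put the blade down into the gap between the pack and the dock's raised block, and lever against the raised block's edge so that the pack is pushed past its catches - do not push or pull the pack with the gripper while it is still caught. Then lift the freed pack out and set it down upright in the steel tray without dropping it, and put the lever back fully down in the slot of its block; leave everything else alone.

Things in the scene. Friction and masses are not known exactly. Their poses are not given: they have to be found in the camera images.
- dock: White charging dock, 170 (x) x 116 (y) mm, fixed. Origin: centre of underside; +x is the way the pack slides out. Raised block at its -x end, x -85 to -52 mm, top at z 62 mm, full width; its edge at x=-52 is the fulcrum. Bay floor at z 30 mm up to a stop at x=72.5 mm; side walls (|y| over 39.5), stop and lips reach z 46 mm. The lips keep the pack from lifting until it has slid.
- bay (a point): Point on the bay floor where the pack's origin is when caught, 7 mm to +x of the dock's origin, z 30 mm, axes as the dock.
- pryslot (a point): Mouth of the gap between raised block and caught pack, at the height of the raised block's top (z 62 mm). The gap is 9 mm wide in x (this point is 4 mm from the raised block's face, x -52 to about -43 of the dock), 32 mm deep to the bay floor and about 79 mm long in y. Axes as the dock.
- pack: Grey battery pack, black panel on top, 100 (x) x 54 (y) x 50 (z) mm, about 0.25 kg. Origin: centre of underside. Tongues (8 mm high, out to |y| 38) and bumps low on its sides. In the bay its top is at z 80 mm. Two sprung rollers hold it: 15 to 20 N along +x takes it over them in 7 mm, then it jumps to the stop, about 15 mm from its caught place. From 12 mm on it lifts out.
- lever: Flat steel lever standing upright, blade down. Origin: middle of the blade's lower end; z runs up along the handle. Blade 4 mm thick (x), 22 mm wide (y), 75 mm long; handle 16 mm (x) x 24 mm (y), from z 75 to 165 mm. 0.14 kg or so.
- lever_grip (a point): Point on the lever's axis, in the handle, 125 mm above the blade's lower end.
- block: Aluminium block for the lever, 85 (x) x 65 (y) x 70 (z) mm, fixed. Origin: centre of its underside. One central slot open at the top, 7 mm in x, 26 mm in y, 60 mm deep; the lever's blade lower end rests at its floor, 10 mm above the table.
- block_hole0 (a point): Middle of the slot's mouth, on the block's top, 70 mm above the table. Axes as the block.
- tray: Open stainless tray, 180 (x) x 130 (y) x 22 (z) mm, walls and floor 3 mm thick, fixed. Origin: centre of its underside.
- forceps: Steel forceps, 130 mm long, lying on the table: leave alone. Origin at its middle.
- scissors: Steel scissors, about 150 mm: leave alone. Origin near its pivot.
- jar: Specimen jar, 60 mm across, 85 mm high: leave alone. Origin: centre of underside.
- bowl: Steel bowl, 110 mm across, 40 mm high: leave alone. Origin: centre of underside.
- pot: Small clear pot, 44 mm across, 60 mm high: leave alone. Origin: centre of underside.
- tape: White roll, 60 mm across, 45 mm high: leave alone. Origin: centre of underside.
- brush: Brush, 160 mm long, lying: leave alone. Origin near its middle.
Mind the look-alikes: they are no part of the job. What is shaped like the block but blue or orange is not meant.

How it is judged:
On the way, in this order (a step that is already met when the one before it is completed fails the run):
1. the lever's blade is down in the gap (its end more than 20 mm below the raised block's top) while the pack is still caught (x of lever in the frame of pryslot between -0.012 and 0.03 m and y of lever in the frame of pryslot between -0.03 and 0.03 m and z of lever in the frame of pryslot below -0.02 m and distance between pack and bay below 0.004 m), for 0.1 s.
2. the leaning lever (over 0.08 rad) bears on both the dock and the caught pack (over 3 N each) (x of lever in the frame of pryslot between -0.012 and 0.03 m and y of lever in the frame of pryslot between -0.03 and 0.03 m and distance between pack and bay below 0.01 m and angle between lever's own z axis and vertical above 0.08 rad and contact force between lever and pack above 3 N and contact force between lever and dock above 3 N), for 0.05 s.
3. the pack has been pushed more than 10 mm, past its catches, with the blade still in the gap and no finger on the pack (x of lever in the frame of pryslot between -0.012 and 0.03 m and y of lever in the frame of pryslot between -0.03 and 0.03 m and z of lever in the frame of pryslot below -0.008 m and distance between pack and bay between 0.01 and 0.025 m and contact force between the fingers and pack below 0.5 N), for 0.1 s.
At the end, for the whole second after the job is handed in: The pack stands upright (within 0.1 rad) at rest on the tray's floor (within 6 mm in height, its centre within 60 mm in x and 45 mm in y of the tray's); the lever stands in its block's slot, its blade's end within 6 mm of the slot's floor, upright within 0.12 rad, at rest, released (x of pack in the frame of tray between -0.06 and 0.06 m and y of pack in the frame of tray between -0.045 and 0.045 m and z of pack in the frame of tray between -0.002 and 0.009 m and angle between pack's own z axis and vertical below 0.1 rad and linear speed of each of pack, lever below 0.02 m/s and x of lever in the frame of block between -0.006 and 0.006 m and y of lever in the frame of block between -0.006 and 0.006 m and z of lever in the frame of block between 0.004 and 0.016 m and angle between lever's own z axis and vertical below 0.12 rad); the robot touches nothing.
It fails at once if the gripper pushes or pulls the pack (over 2 N) while it is still caught (distance between pack and bay below 0.008 m and contact force between any of the fingers, the arm and pack above 2 N).
It fails at once if the pack is dropped (faster than 0.8 m/s, out of the fingers and away from its bay) (linear speed of pack above 0.8 m/s and contact force between the fingers and pack below 0.1 N and distance between pack and bay above 0.03 m).
It fails at once if a bystander is moved more than 30 mm (distance of any of forceps, scissors, jar, bowl, pot, tape, brush from where it was at the start of the episode above 0.03 m).
It also fails if it takes over 72 s, if anything falls off the work surface, if the arm or the gripper's body presses on something with over 40 N, if the wrist force passes 120 N, or if a joint passes its speed limit or range.

## Working session

There is one attempt and no reset: what is moved stays moved. The work goes in short steps, Python scripts to look and compute and a tool call to move; the robot and the scene stay as the last step left them, time stands still between calls to the robot, and variables do not carry over. Pictures are saved under pics/ and viewed, at most 12 in all, crops included, and the job is handed in when it is done.

Besides the shell and the picture viewer there is one more tool, called after "Emit:" as name(argument=value, ...), one argument or row to a line, values as JSON. jog_arm: Moves the arm, as the interface text tells. Its arguments: {"type":"object","properties":{"plan":{"type":"array"},"squeeze":{"type":"number"}},"required":["plan"]}

```bash
mkdir -p pics; ls
cat > h.py <<'E'
import numpy as np, cv2
from bench import status, camera, order
from scipy.spatial.transform import Rotation as R
def snap(name,fn):
    s=status.read_state(); c=camera(name); cv2.imwrite(f'pics/{fn}.png',c['image'][:,:,::-1])
    if name=='wrist':
        T=np.eye(4);T[:3,:3]=R.from_quat(s['eef_rot']).as_matrix();T[:3,3]=s['ee_pos'];c['world_from_camera']=T@c['mount']
    np.savez(f'pics/{fn}.npz',**c); return c
def load(fn): return dict(np.load(f'pics/{fn}.npz'))
def ray(c,u,v):
    K=np.array([[c['fx'],0,c['cx']],[0,c['fy'],c['cy']],[0,0,1]],float)
    d=np.array([c['k1'],0,0,0,0],float)
    # r measured on undistorted ray: x_d=x(1+k1 r^2)
    p=cv2.undistortPoints(np.array([[[u,v]]],float),K,d)[0,0]
    return np.array([p[0],p[1],1.])
def atz(c,u,v,z):
    T=c['world_from_camera'];d=T[:3,:3]@ray(c,u,v);o=T[:3,3];return o+d*(z-o[2])/d[2]
def cloud(c):
    K=np.array([[c['fx'],0,c['cx']],[0,c['fy'],c['cy']],[0,0,1]],float)
    h,w=c['z_map'].shape
    uv=np.stack(np.meshgrid(np.arange(w),np.arange(h)),-1).reshape(-1,1,2).astype(float)
    p=cv2.undistortPoints(uv,K,np.array([c['k1'],0,0,0,0],float))[:,0]
    z=c['z_map'].reshape(-1); P=np.c_[p*z[:,None],z]
    T=c['world_from_camera']; P=P@T[:3,:3].T+T[:3,3]; P[z==0]=np.nan
    return P.reshape(h,w,3)
E
python3 - <<'E'
from h import *
s=status.read_state();print({k:np.round(v,3) for k,v in s.items()})
a=snap('top','top0');b=snap('scene','sc0')
for c in(a,b):print(c['fx'],c['k1'],c['world_from_camera'].round(3).tolist())
E
```

```text
pics
{'time': np.float64(0.0), 'joint_positions': array([-1.323,  0.333, -0.065,  1.461,  0.022,  1.35 , -0.088]), 'joint_vel': array([-0.   , -0.   ,  0.001,  0.001,  0.   ,  0.001,  0.001]), 'joint_torque': array([ 0.0000e+00, -6.2325e+01,  2.5000e-02, -3.8990e+01, -6.1000e-02,
        4.0000e-02,  0.0000e+00]), 'ee_pos': array([0.167, 0.602, 0.222]), 'eef_rot': array([ 0.135,  0.991, -0.001, -0.   ]), 'ft_force': array([ 0.492, -0.067,  0.525]), 'torque': array([0.038, 0.049, 0.007]), 'grip_force': np.float64(0.0), 'width': np.float64(0.087)}
496.37796184797435 -0.15098032336994804 [[-0.012, -0.986, 0.165, 0.281], [-1.0, 0.012, 0.002, -0.017], [-0.004, -0.165, -0.986, 1.598], [0.0, 0.0, 0.0, 1.0]]
377.5371363413737 -0.06892555985543734 [[0.142, 0.8, -0.583, 1.099], [0.99, -0.121, 0.076, -0.061], [-0.01, -0.588, -0.809, 0.902], [0.0, 0.0, 0.0, 1.0]]
```

View pics/top0.png

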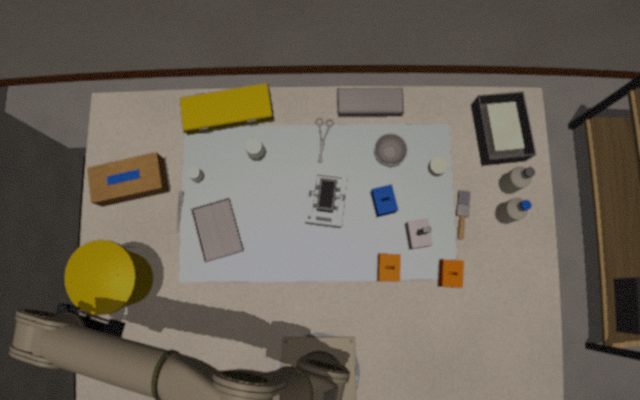

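View pics/sc0.png

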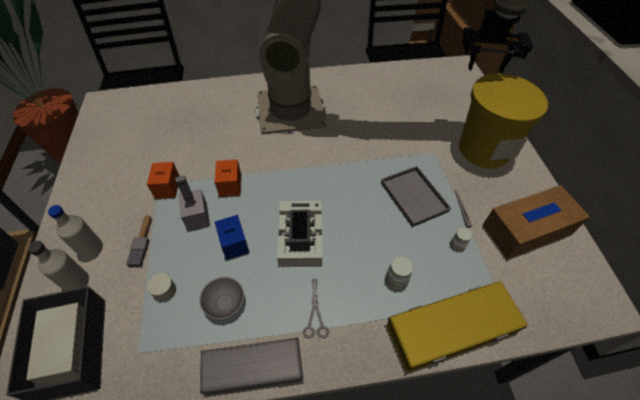

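The top view shows block candidates: grey with lever (420,234), blue (384,200), orange (389,267) and (452,273). The grey one is mine. The dock is at (327,200), tray (218,229). The grey flat box (370,101) is a decoy for the tray.

Run:
```python
from h import *
a=load('top0');b=load('sc0')
def cr(c,x,y,w,h,s):
    i=c['image'][y:y+h,x:x+w,::-1]; i=cv2.convertScaleAbs(i,alpha=1.5);return cv2.resize(i,(w*s,h*s),interpolation=cv2.INTER_CUBIC)
A=cr(a,300,165,66,70,5);B=cr(b,265,190,66,80,5);A=cv2.copyMakeBorder(A,0,50,0,0,0);
C=cr(a,395,205,50,57,5);D=cr(b,160,165,50,80,5)[:285]
C=cv2.resize(C,(250,285));
im=np.hstack([A[:400],B[:400]]);cv2.imwrite('pics/c1.png',im)
P=cloud(a)
for n,(u,v) in dict(dock=(325,200),panel=(326,192),front=(323,219),far=(330,178),block=(413,242),lever=(426,230),trayc=(218,229)).items():print(n,P[v,u].round(3),atz(a,u,v,0.05).round(3))
# height map row summary along the dock axis
print((P[165:232:2,322:332:4,2]*1000).round().tolist())
```

```text
dock [ 0.539 -0.026  0.081] [ 0.544 -0.026  0.05 ]
panel [ 0.564 -0.029  0.08 ] [ 0.57  -0.029  0.05 ]
front [ 0.482 -0.019  0.066] [ 0.484 -0.019  0.05 ]
far [ 0.62  -0.043  0.031] [ 0.615 -0.043  0.05 ]
block [ 0.406 -0.297  0.068] [ 0.407 -0.3    0.05 ]
lever [ 0.431 -0.317  0.176] [ 0.445 -0.343  0.05 ]
trayc [0.46  0.321 0.011] [0.456 0.313 0.05 ]
[[1.0, 3.0, -0.0], [1.0, -0.0, 0.0], [-2.0, 5.0, 1.0], [45.0, -2.0, 3.0], [50.0, 44.0, 44.0], [45.0, 51.0, 48.0], [29.0, 40.0, 33.0], [78.0, nan, 81.0], [81.0, 80.0, 79.0], [78.0, 82.0, 79.0], [86.0, 86.0, 82.0], [83.0, 80.0, 78.0], [80.0, 84.0, 83.0], [87.0, nan, 80.0], [89.0, 84.0, 86.0], [75.0, 77.0, 81.0], [89.0, 78.0, 80.0], [84.0, 83.0, 79.0], [83.0, 79.0, 82.0], [81.0, 81.0, 81.0], [82.0, 79.0, 81.0], [87.0, 81.0, 81.0], [84.0, 80.0, 73.0], [36.0, 57.0, 63.0], [70.0, 36.0, 31.0], [58.0, 60.0, 60.0], [62.0, 65.0, 60.0], [60.0, 61.0, 71.0], [60.0, 58.0, 64.0], [60.0, 61.0, 59.0], [26.0, 30.0, 43.0], [-0.0, 10.0, 2.0], [1.0, 6.0, 2.0], [3.0, 7.0, 2.0]]
```

View pics/c1.png

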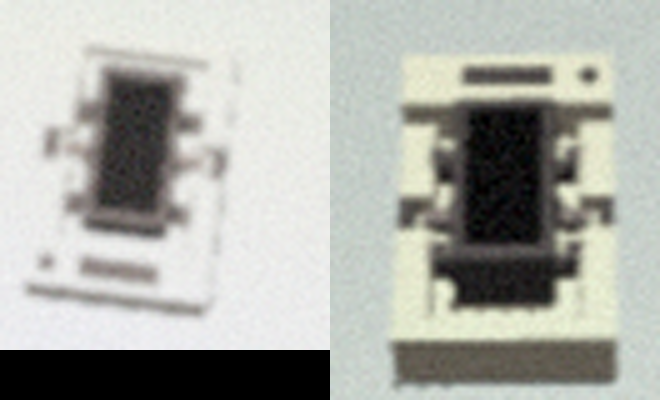

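Raised block is the near end (top 62 mm at x≈0.48); the pack slides away from the robot. I'll raise the arm and go look from the wrist.

Emit:
jog_arm(
  plan=[
    [0, 0, 0, 0, 0, -50, 1],
    [0, 0, 0, 0, 0, -100, 1],
    [0, 0, 0, -20, -50, -140, 1],
    [0, 0, 0, -45, -90, -160, 1],
    [0, 0, 0, -85, -130, -170, 1],
    [0, 0, 0, -130, -170, -170, 1],
    [0, 0, 0, -180, -210, -170, 1],
    [0, 0, 0, -220, -255, -170, 1],
    [0, 0, 0, -260, -300, -170, 1],
    [0, 0, 0, -300, -345, -170, 1],
    [0, 0, 0, -340, -390, -170, 1],
    [0, 0, 0, -380, -440, -170, 1],
  ],
)

```text
time: 1.3
ee_pos: [0.3726, 0.167, 0.3922]
eef_rot: [0.135, 0.991, 0.0, -0.0]
ft_force: [0.8, 0.8, 0.4]
width: 0.0867
grip_force: 0.0
```

Emit:
jog_arm(
  plan=[
    [0, 0, 0, -35, -40, 0, 1],
    [0, 0, 0, -70, -80, 0, 1],
    [0, 0, 0, -100, -120, 0, 1],
    [0, 0, 0, -120, -150, 0, 1],
    [0, 0, 0, -120, -150, 0, 1],
    [0, 0, 0, -120, -150, 0, 1],
    [0, 0, 0, -120, -150, 0, 1],
  ],
)

```text
time: 2.0
ee_pos: [0.4474, -0.0065, 0.3922]
eef_rot: [0.134, 0.991, -0.0, -0.0]
ft_force: [-0.5, 0.3, -0.0]
width: 0.0869
grip_force: 0.0
```

Run:
```python
from h import *
c=snap('wrist','w1');print(status.read_state()['ee_pos'],status.read_state()['time'],c['mount'].round(4).tolist(),c['fx'],c['cx'],c['cy'],c['k1'])
cv2.imwrite('pics/w1b.png',cv2.convertScaleAbs(c['image'][:,:,::-1],alpha=1.4))
```

```text
[ 0.44742367 -0.0063053   0.39222039] 2.05 [[-0.0003, -0.9652, -0.2615, 0.0713], [1.0, -0.0003, -0.0001, 0.0002], [0.0, -0.2615, 0.9652, -0.1614], [0.0, 0.0, 0.0, 1.0]] 304.0503095043169 317.4036270191024 197.75463222244622 -0.0012771458514144757
```

View pics/w1b.png

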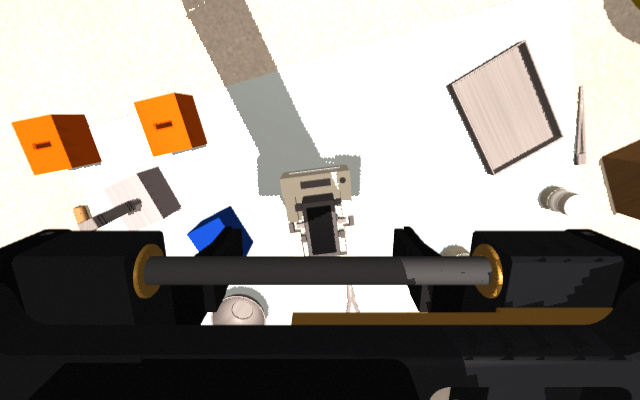

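The wrist view shows the dock (raised block at (318,185), pack panel at (320,228)), the lever in the grey block at (130,205), decoys orange/blue, and the tray at (505,108). Closer look at the dock.

Emit:
jog_arm(
  plan=[
    [0, 0, 0, -15, -3, 50, 1],
    [0, 0, 0, -30, -8, 100, 1],
    [0, 0, 0, -47, -8, 150, 1],
    [0, 0, 0, -47, -8, 195, 1],
    [0, 0, 0, -47, -8, 210, 1],
    [0, 0, 0, -47, -8, 210, 1],
    [0, 0, 0, -47, -8, 210, 1],
  ],
)

```text
time: 2.75
ee_pos: [0.4911, -0.027, 0.1832]
eef_rot: [0.134, 0.991, 0.0, 0.0]
ft_force: [-0.2, -0.3, 0.7]
width: 0.0872
grip_force: 0.0
```

Run:
```python
from h import *
c=snap('wrist','w2')
i=c['image'][100:250,200:440,::-1]
cv2.imwrite('pics/w2b.png',cv2.resize(cv2.convertScaleAbs(i,alpha=1.0),None,fx=3.3,fy=3.3,interpolation=cv2.INTER_CUBIC))
```

```text
(no output)
```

View pics/w2b.png

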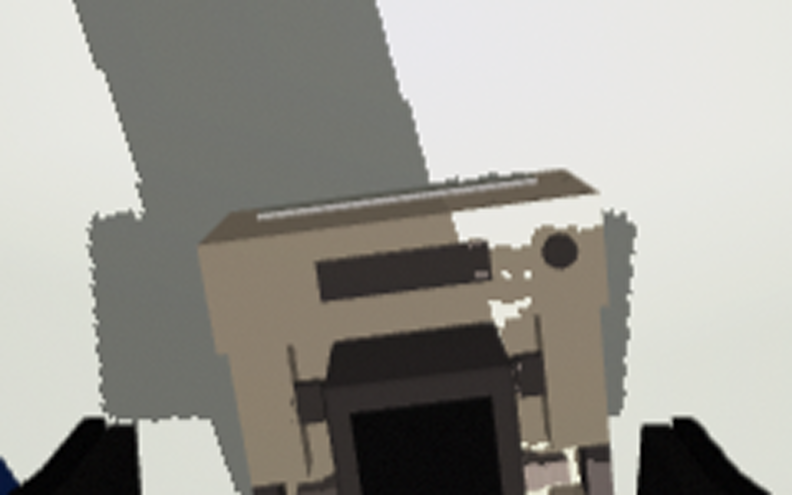

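Raised block top: back corners at crop (200,243), (600,193); fulcrum edge through (332,343) and (495,322); pack's top −x edge (325,388)–(510,362).

Run:
```python
from h import *
c=load('w2')
f=lambda p,z:atz(c,p[0]/3.3+200,p[1]/3.3+100,z)
bl,br=f((200,243),.062),f((600,193),.062); el,er=f((332,343),.062),f((495,322),.062); cl,cr=f((216,353),.062),f((608,303),.062)
pl,pr=f((325,388),.08),f((515,362),.08)
for n,p in dict(bl=bl,br=br,el=el,er=er,cl=cl,cr=cr,pl=pl,pr=pr).items():print(n,p.round(4))
print(np.linalg.norm(bl-br),np.linalg.norm(cl-cr),np.linalg.norm(bl-cl),np.linalg.norm(br-cr),np.linalg.norm(pl-pr))
P=cloud(c)
# depth checks
for (x,y) in[(250,300),(400,220),(580,290),(420,430),(480,380),(150,150),(500,450)]:
  u,v=int(x/3.3+200),int(y/3.3+100);print((x,y),np.nanmedian(P[v-1:v+2,u-1:u+2].reshape(-1,3),0).round(4))
ang=[np.degrees(np.arctan2(*(a-b)[[0,1]]*[1,1])) for a,b in((br,bl),(er,el),(cr,cl),(pr,pl))];print(ang)
# fit: white dock points, z~62 plane extents
yaw=np.radians(-np.mean(ang[:3]))
# top-camera: points z 58..66 and pack z 76..86
t=load('top0');Q=cloud(t)[165:235,298:355].reshape(-1,3)
def rect(Q,lo,hi):
  S=Q[(Q[:,2]>lo)&(Q[:,2]<hi)][:,:2].astype(np.float32);return cv2.minAreaRect(S*1000),len(S)
print(rect(Q,.073,.09))
W=P.reshape(-1,3);W=W[(W[:,0]>.42)&(W[:,0]<.56)&(abs(W[:,1]+.02)<.09)]
print(rect(W,.057,.067),rect(W,.077,.084))
```

```text
bl [ 0.4593 -0.0736  0.062 ]
br [0.4757 0.0396 0.062 ]
el [ 0.4979 -0.0456  0.062 ]
er [0.5045 0.002  0.062 ]
cl [ 0.4918 -0.0794  0.062 ]
cr [0.5077 0.035  0.062 ]
pl [ 0.5051 -0.0487  0.08  ]
pr [0.5118 0.004  0.08  ]
0.1143799304722619 0.11547481823622528 0.03297735727930438 0.03222962892385118 0.05314012841072357
(250, 300) [ 0.4783 -0.0656  0.061 ]
(400, 220) [ 0.4678 -0.0169  0.0601]
(580, 290) [0.501  0.0276 0.0609]
(420, 430) [ 0.5237 -0.0268  0.0797]
(480, 380) [ 0.5142 -0.007   0.0787]
(150, 150) [ 4.317e-01 -9.460e-02  3.000e-04]
(500, 450) [ 0.5356 -0.0066  0.0791]
[np.float64(8.276832842310167), np.float64(7.829063748215029), np.float64(7.913714249311613), np.float64(7.26559667603978)]
(((559.2164916992188, -30.954723358154297), (53.711490631103516, 101.09677124023438), 82.0472183227539), 543)
(((488.5486145019531, -20.704601287841797), (116.28746795654297, 43.43440246582031), 82.07430267333984), 4348) (((530.8573608398438, -26.641061782836914), (53.87371063232422, 45.79400634765625), 81.7715072631836), 2421)
```

Emit:
jog_arm(
  plan=[
    [0, 0, 0, 0, -15, -45, 1],
    [0, 0, 0, 0, -55, -75, 1],
    [0, 0, 0, 0, -100, -100, 1],
    [0, 0, 0, -2, -150, -100, 1],
    [0, 0, 0, -4, -200, -100, 1],
    [0, 0, 0, -6, -245, -100, 1],
    [0, 0, 0, -6, -280, -100, 1],
    [0, 0, 0, -6, -289, -100, 1],
    [0, 0, 0, -6, -289, -100, 1],
    [0, 0, 0, -6, -289, -100, 1],
  ],
)

```text
time: 3.8
ee_pos: [0.42, -0.3073, 0.2832]
eef_rot: [0.135, 0.991, 0.0, 0.001]
ft_force: [-0.4, 1.2, -0.5]
width: 0.0871
grip_force: 0.0
```

Run:
```python
from h import *
c=snap('wrist','w3')
i=c['image'][60:240,190:430,::-1]
cv2.imwrite('pics/w3b.png',cv2.resize(cv2.convertScaleAbs(i,alpha=1.0),None,fx=3.3,fy=3.3,interpolation=cv2.INTER_CUBIC))
```

```text
(no output)
```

View pics/w3b.png

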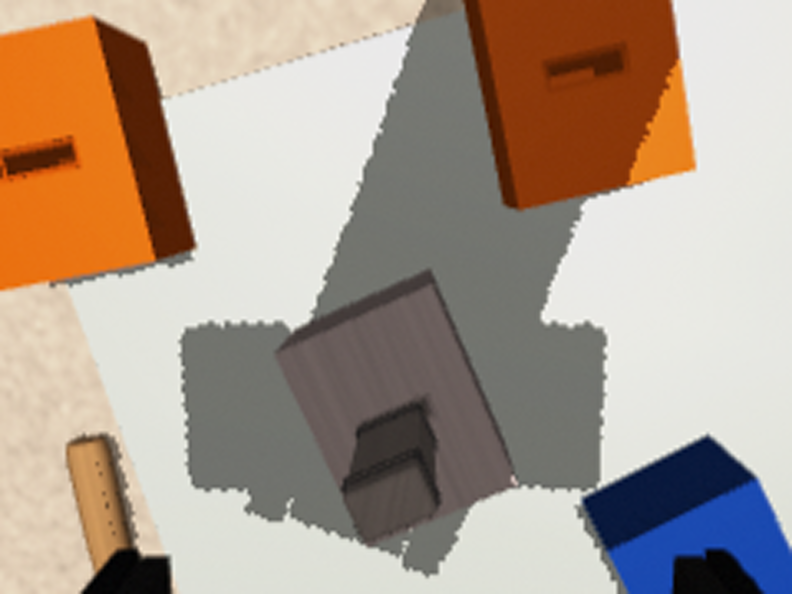

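Grey block top corners at crop (276,353), (432,272), (515,485), (365,543); lever handle top (343,487), (418,452), (440,505) on it — the correct one.

Run:
```python
from h import *
c=load('w3')
f=lambda p,z:atz(c,p[0]/3.3+190,p[1]/3.3+60,z)
a,b,d,e=[f(p,.07) for p in((276,353),(432,272),(515,485),(365,543))]
print([x.round(4) for x in(a,b,d,e)],'ctr',((a+b+d+e)/4).round(4),np.linalg.norm(a-b),np.linalg.norm(d-e),np.linalg.norm(b-d),np.linalg.norm(e-a))
an=lambda p:np.degrees(np.arctan2(p[1],p[0]));print('x dir',an(d-b),an(e-a),'y dir',an(b-a),an(d-e))
h=[f(p,.175) for p in((343,487),(418,452),(440,505),(367,522))]
print([x.round(4) for x in h],np.mean(h,0).round(4),an(h[1]-h[0]),np.linalg.norm(h[1]-h[0]),np.linalg.norm(h[1]-h[2]))
P=cloud(c);W=P[120:240,250:360].reshape(-1,3)
for lo,hi in((.065,.076),(.168,.182)):
  S=W[(W[:,2]>lo)&(W[:,2]<hi)];print(cv2.minAreaRect((S[:,:2]*1000).astype(np.float32)),len(S),np.median(S[:,2]))
print(P[210,312],status.read_state()['eef_rot'])
```

```text
[array([ 0.3967, -0.3569,  0.07  ]), array([ 0.3834, -0.2924,  0.07  ]), array([ 0.4712, -0.2828,  0.07  ]), array([ 0.4786, -0.346 ,  0.07  ])] ctr [ 0.4325 -0.3195  0.07  ] 0.06592212750266174 0.06357980924861674 0.08831503972831045 0.08259275752485076
x dir 6.197183184198147 7.613781788773783 y dir 101.69265827711118 96.70693161789941
[array([ 0.4252, -0.331 ,  0.175 ]), array([ 0.421, -0.308,  0.175]), array([ 0.4376, -0.3062,  0.175 ]), array([ 0.4369, -0.3274,  0.175 ])] [ 0.4302 -0.3181  0.175 ] 100.29445286731253 0.023403632392505397 0.016692085068422076
((422.1843566894531, -294.1606140136719), (100.0724105834961, 119.26104736328125), 8.317743301391602) 2477 0.06907130618031448
((433.41534423828125, -320.02490234375), (16.09693717956543, 23.870386123657227), 8.620609283447266) 438 0.17373711415976117
[ 0.43200504 -0.31555772  0.17467428] [1.34055349e-01 9.90973628e-01 3.51988483e-04 5.55335732e-04]
```

Emit:
jog_arm(
  plan=[
    [0, 0, -0.14, -5, -3, 10, 1],
    [0, 0, -0.28, -10, -6, 25, 1],
    [0, 0, -0.415, -15, -8, 40, 1],
    [0, 0, -0.415, -15, -8, 50, 1],
    [0, 0, -0.415, -15, -8, 85, 1],
    [0, 0, -0.415, -15, -8, 120, 1],
    [0, 0, -0.415, -15, -8, 150, 1],
    [0, 0, -0.415, -15, -8, 165, 1],
    [0, 0, -0.415, -15, -8, 165, 1],
    [0, 0, -0.415, -15, -8, 165, 1],
  ],
)

```text
time: 4.85
ee_pos: [0.4323, -0.3197, 0.1187]
eef_rot: [-0.072, 0.997, -0.0, 0.001]
ft_force: [0.3, -0.4, 0.3]
width: 0.087
grip_force: 0.0
```

Run:
```python
from h import *
s=status.read_state();c=snap('wrist','w4');q=R.from_quat(s['eef_rot']).as_matrix()
print(s['ee_pos'],np.degrees(np.arctan2(q[1,1],q[0,1])))
i=c['image'][120:330,150:490,::-1]
cv2.imwrite('pics/w4b.png',cv2.resize(cv2.convertScaleAbs(i,alpha=1.2),None,fx=2.3,fy=2.3,interpolation=cv2.INTER_CUBIC))
P=cloud(c).reshape(-1,3);S=P[(P[:,2]>.168)&(P[:,2]<.182)&(abs(P[:,0]-.43)<.03)&(abs(P[:,1]+.32)<.025)]
print(cv2.minAreaRect((S[:,:2]*1000).astype(np.float32)),len(S))
```

```text
[ 0.4322562  -0.31974791  0.11865846] 98.2070530857561
((433.77984619140625, -320.3944091796875), (16.692752838134766, 24.087385177612305), 7.945279598236084) 1639
```

View pics/w4b.png

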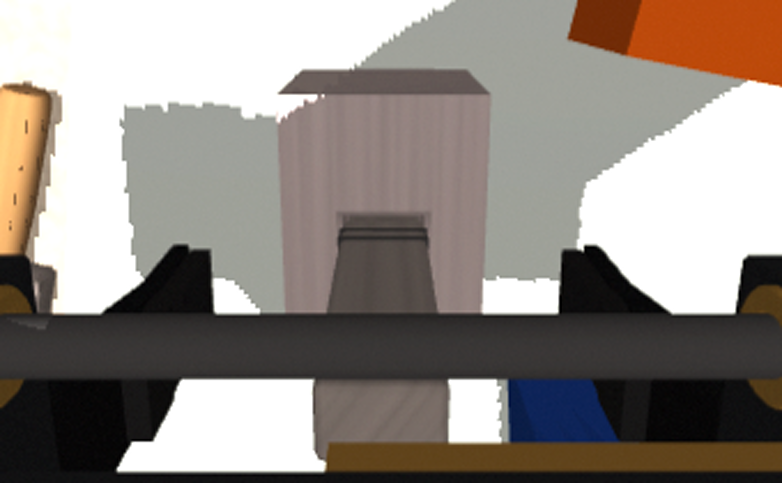

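Tool is aligned with the handle (handle x 315–448 in crop, fingers symmetric). Grip and lift.

Emit:
jog_arm(
  plan=[
    [0, 0, 0, 0, 0, 0, -1],
    [0, 0, 0, 0, 0, 0, -1],
    [0, 0, 0, 0, 0, 0, -1],
    [0, 0, 0, 0, 0, 0, -1],
    [0, 0, 0, 0, 0, 0, -1],
    [0, 0, 0, 0, 0, 0, -1],
    [0, 0, 0, 0, 0, 0, -1],
    [0, 0, 0, 0, 0, 0, -1],
  ],
  squeeze=45,
)

```text
time: 5.7
ee_pos: [0.4316, -0.3196, 0.1174]
eef_rot: [-0.072, 0.997, 0.0, -0.0]
ft_force: [-0.2, 0.5, -0.6]
width: 0.0309
grip_force: 0.0
```

Emit:
jog_arm(
  plan=[
    [0, 0, 0, 0, 0, -10, -1],
    [0, 0, 0, 0, 0, -25, -1],
    [0, 0, 0, 0, 0, -45, -1],
    [0, 0, 0, 0, 0, -70, -1],
    [0, 0, 0, 0, 0, -95, -1],
    [0, 0, 0, 0, 0, -110, -1],
    [0, 0, 0, 0, 0, -110, -1],
    [0, 0, 0, 0, 0, -110, -1],
  ],
)

```text
time: 6.5
ee_pos: [0.4316, -0.3193, 0.227]
eef_rot: [-0.072, 0.997, 0.0, 0.0]
ft_force: [0.7, -0.6, -1.6]
width: 0.0234
grip_force: 45.0
```

Run:
```python
from h import *
s=status.read_state();c=snap('wrist','w5');print({k:np.round(s[k],4) for k in('time','ee_pos','eef_rot','ft_force','width','grip_force')})
# lever points in tool frame: mount transform
T=np.eye(4);Rm=R.from_quat(s['eef_rot']).as_matrix()
P=cloud(c).reshape(-1,3);t=(P-s['ee_pos'])@Rm
# lever: tool z from -60 to +110, near axis
for lo in range(-60,110,15):
  m=(t[:,2]*1000>lo)&(t[:,2]*1000<lo+15)&(abs(t[:,0])<.02)&(abs(t[:,1])<.018)
  if m.sum()>5:print(lo,m.sum(),(np.nanpercentile(t[m],[2,50,98],axis=0)*1000).round(1).tolist())
```

```text
{'time': np.float64(6.5), 'ee_pos': array([ 0.4316, -0.3193,  0.227 ]), 'eef_rot': array([-7.220e-02,  9.974e-01,  3.000e-04,  1.000e-04]), 'ft_force': array([ 0.7097, -0.6085, -1.6332]), 'width': np.float64(0.0234), 'grip_force': np.float64(44.9956)}
-60 2356 [[-9.5, -16.6, -58.0], [-2.6, 0.3, -48.8], [4.7, 16.7, -47.4]]
-45 111 [[8.9, -17.7, -36.5], [9.5, -12.6, -32.4], [11.2, 17.8, -30.2]]
-30 804 [[4.7, -17.3, -28.9], [5.7, 0.3, -21.6], [11.0, 17.4, -15.3]]
-15 755 [[4.5, -17.1, -14.7], [5.5, -0.2, -7.9], [11.0, 17.2, -0.4]]
0 383 [[3.9, -12.9, 0.2], [5.3, 0.4, 6.8], [9.6, 13.7, 14.7]]
15 304 [[4.2, -11.5, 15.2], [5.3, -0.2, 22.7], [5.9, 11.7, 29.8]]
30 152 [[4.8, -11.3, 30.0], [5.3, 0.1, 34.9], [5.9, 11.1, 39.9]]
45 22 [[-0.9, -10.5, 57.6], [-0.7, -0.6, 59.4], [-0.4, 9.9, 59.8]]
60 152 [[-1.1, -10.4, 60.3], [-0.8, 0.5, 67.6], [-0.4, 10.7, 74.7]]
75 131 [[-1.1, -10.4, 75.4], [-0.8, -0.2, 81.7], [-0.4, 10.6, 89.2]]
90 121 [[-1.1, -10.1, 90.2], [-0.7, 0.6, 96.9], [-0.4, 10.5, 104.3]]
105 72 [[-1.1, -10.4, 106.0], [-0.8, 0.2, 110.4], [-0.5, 10.8, 115.4]]
```

Lever is held straight; its end is 116 mm beyond the TCP and its axis 2.75 mm to tool −x. Moving above the gap.

Emit:
jog_arm(
  plan=[
    [0, 0, 0.04, -11, 28, 0, -1],
    [0, 0, 0.09, -25, 65, 0, -1],
    [0, 0, 0.14, -42, 108, 0, -1],
    [0, 0, 0.19, -60, 152, 0, -1],
    [0, 0, 0.24, -77, 196, 0, -1],
    [0, 0, 0.283, -93, 238, 0, -1],
    [0, 0, 0.283, -105, 268, 0, -1],
    [0, 0, 0.283, -112, 284, 0, -1],
    [0, 0, 0.283, -112, 284, 0, -1],
    [0, 0, 0.283, -112, 284, 0, -1],
    [0, 0, 0.283, -112, 284, 0, -1],
  ],
)

```text
time: 7.65
ee_pos: [0.5013, -0.0245, 0.2272]
eef_rot: [0.071, 0.997, -0.0, -0.0]
ft_force: [0.7, -0.1, -0.6]
width: 0.0234
grip_force: 45.0
```

Run:
```python
from h import *
s=status.read_state();c=snap('wrist','w6');print({k:np.round(s[k],4) for k in('time','ee_pos','eef_rot','ft_force','width','grip_force')})
Rm=R.from_quat(s['eef_rot']).as_matrix();print(np.degrees(np.arctan2(Rm[1,1],Rm[0,1])))
i=c['image'][110:290,220:420,::-1]
cv2.imwrite('pics/w6b.png',cv2.resize(cv2.convertScaleAbs(i,alpha=1.4),None,fx=3.3,fy=3.3,interpolation=cv2.INTER_CUBIC))
P=cloud(c).reshape(-1,3);t=(P-s['ee_pos'])@Rm
for lo in range(-60,120,15):
  m=(t[:,2]*1000>lo)&(t[:,2]*1000<lo+15)&(abs(t[:,0])<.02)&(abs(t[:,1])<.01)
  if m.sum()>5:print(lo,m.sum(),(np.nanpercentile(t[m],[2,50,98],axis=0)*1000).round(1).tolist())
m=(P[:,2]>.057)&(P[:,2]<.067)&(abs(P[:,0]-.49)<.05)&(abs(P[:,1]+.02)<.07);print((np.percentile(t[m],[0.5,50,99.5],axis=0)*1000).round(1))
```

```text
{'time': np.float64(7.65), 'ee_pos': array([ 0.5013, -0.0245,  0.2272]), 'eef_rot': array([ 7.070e-02,  9.975e-01, -2.000e-04, -2.000e-04]), 'ft_force': array([ 0.7429, -0.1483, -0.6035]), 'width': np.float64(0.0234), 'grip_force': np.float64(44.9956)}
81.88779557010304
-60 1271 [[-9.3, -9.6, -50.2], [-2.8, -0.1, -49.0], [3.3, 9.6, -47.8]]
-30 357 [[4.9, -9.5, -25.9], [5.4, -0.1, -20.9], [6.0, 9.7, -15.4]]
-15 403 [[4.9, -9.6, -14.9], [5.4, -0.1, -7.6], [5.9, 9.5, -0.4]]
0 313 [[4.9, -9.6, 0.2], [5.4, -0.1, 7.1], [5.8, 9.6, 14.9]]
15 247 [[5.0, -9.5, 15.3], [5.4, -0.1, 22.3], [5.9, 9.5, 29.8]]
30 137 [[5.0, -9.6, 30.1], [5.4, 0.5, 35.0], [5.9, 9.5, 40.0]]
45 19 [[-0.7, -8.5, 58.5], [-0.5, 0.6, 59.2], [-0.3, 8.4, 59.9]]
60 140 [[-1.1, -9.6, 60.5], [-0.7, -0.2, 67.3], [-0.2, 9.6, 74.7]]
75 118 [[-1.0, -9.4, 75.3], [-0.7, 0.2, 81.7], [-0.4, 9.7, 89.7]]
90 108 [[-1.0, -9.8, 90.2], [-0.7, -0.2, 97.2], [-0.3, 9.5, 104.0]]
105 63 [[-1.1, -9.4, 106.4], [-0.7, 0.7, 110.5], [-0.4, 9.7, 115.3]]
[[ -7.2 -55.4 162.8]
 [ 18.4   1.9 166. ]
 [ 34.5  59.3 169.4]]
```

View pics/w6b.png

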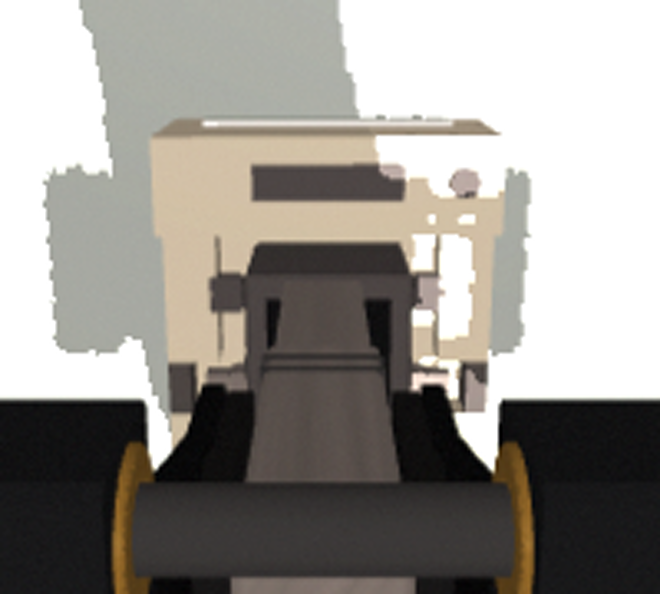

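Dock is aligned; fulcrum edge at crop row ~243, back edge ~135, lever blade tip at (322,283). Computing the gap position in the tool frame.

Run:
```python
from h import *
c=load('w6');s=status.read_state();Rm=R.from_quat(s['eef_rot']).as_matrix()
for p,z in(((330,243),.062),((330,135),.062),((330,275),.08),((152,135),.062),((500,135),.062)):
  print(p,((atz(c,p[0]/3.3+220,p[1]/3.3+110,z)-s['ee_pos'])@Rm*1000).round(1))
g=cv2.cvtColor(c['image'],cv2.COLOR_RGB2GRAY)
for u in(305,320,332):print(u,g[145:200,u].tolist())
```

```text
(330, 243) [ -1.1   2.7 165.3]
(330, 135) [ 34.7   2.7 165.3]
(330, 275) [ -7.5   2.6 147.3]
(152, 135) [ 34.7 -55.  165.3]
(500, 135) [ 34.7  57.7 165.3]
305 [111, 135, 163, 118, 94, 94, 121, 138, 139, 140, 140, 140, 139, 139, 122, 73, 52, 51, 51, 52, 51, 52, 51, 52, 51, 68, 126, 139, 139, 138, 139, 140, 140, 138, 139, 138, 139, 139, 85, 40, 35, 34, 33, 34, 35, 35, 34, 33, 45, 50, 50, 51, 53, 52, 54]
320 [112, 135, 162, 118, 95, 94, 121, 137, 140, 139, 140, 139, 140, 139, 124, 72, 52, 52, 51, 52, 52, 51, 51, 52, 51, 67, 126, 139, 139, 139, 140, 139, 140, 139, 138, 138, 137, 138, 84, 41, 35, 33, 34, 34, 34, 35, 33, 33, 45, 48, 54, 55, 55, 55, 54]
332 [164, 139, 164, 123, 103, 97, 121, 137, 139, 139, 139, 139, 139, 138, 105, 63, 52, 50, 51, 51, 51, 53, 51, 51, 51, 67, 126, 139, 138, 139, 140, 140, 139, 138, 139, 139, 138, 139, 85, 41, 34, 33, 34, 34, 35, 35, 34, 33, 45, 49, 50, 50, 51, 51, 51]
```

Emit:
jog_arm(
  plan=[
    [0, 0, 0, -0.8, 2, 15, -1],
    [0, 0, 0, -0.8, 2, 30, -1],
    [0, 0, 0, -0.8, 2, 40, -1],
    [0, 0, 0, -0.8, 2, 46, -1],
    [0, 0, 0, -0.8, 2, 52, -1],
    [0, 0, 0, -0.8, 2, 56, -1],
    [0, 0, 0, -0.8, 2, 60, -1],
    [0, 0, 0, -0.8, 2, 60, -1],
  ],
)

```text
time: 8.5
ee_pos: [0.5026, -0.0206, 0.1671]
eef_rot: [0.069, 0.998, -0.0, -0.0]
ft_force: [-0.3, 0.8, -1.1]
width: 0.024
grip_force: 45.0
```

Run:
```python
from h import *
s=status.read_state();c=snap('wrist','w7');print({k:np.round(s[k],4) for k in('time','ee_pos','ft_force','torque','width','grip_force')})
Rm=R.from_quat(s['eef_rot']).as_matrix()
P=cloud(c).reshape(-1,3);t=(P-s['ee_pos'])@Rm
for lo in range(-60,120,15):
  m=(t[:,2]*1000>lo)&(t[:,2]*1000<lo+15)&(abs(t[:,0])<.02)&(abs(t[:,1])<.01)
  if m.sum()>5:print(lo,m.sum(),(np.nanpercentile(t[m],[2,50,98],axis=0)*1000).round(1).tolist())
```

```text
{'time': np.float64(8.5), 'ee_pos': array([ 0.5026, -0.0206,  0.1671]), 'ft_force': array([-0.261 ,  0.8135, -1.1389]), 'torque': array([-0.0557, -0.0002, -0.0013]), 'width': np.float64(0.024), 'grip_force': np.float64(44.9956)}
-60 1274 [[-9.4, -9.6, -50.1], [-2.9, -0.1, -49.0], [3.3, 9.6, -47.9]]
-30 362 [[4.9, -9.5, -25.6], [5.4, -0.1, -20.9], [6.0, 9.6, -15.3]]
-15 406 [[4.9, -9.6, -14.9], [5.4, -0.1, -8.0], [5.8, 9.6, -0.3]]
0 309 [[4.9, -9.6, 0.2], [5.4, -0.1, 6.8], [5.8, 9.6, 14.7]]
15 256 [[5.0, -9.5, 15.2], [5.4, 0.2, 22.2], [5.9, 9.5, 29.7]]
30 128 [[4.9, -9.6, 30.1], [5.4, -0.1, 35.0], [5.9, 9.5, 39.9]]
45 16 [[-0.7, -6.0, 58.8], [-0.6, 2.5, 59.4], [-0.4, 9.5, 59.9]]
60 144 [[-1.0, -9.6, 60.1], [-0.6, -0.2, 67.1], [-0.3, 9.5, 74.7]]
75 121 [[-1.1, -9.3, 75.5], [-0.7, -0.2, 82.0], [-0.3, 9.5, 89.9]]
90 177 [[-1.0, -9.7, 90.2], [-0.5, 0.7, 103.1], [19.3, 9.5, 105.0]]
105 414 [[-0.9, -9.3, 105.0], [8.2, -0.2, 106.2], [19.1, 9.7, 114.2]]
```

In the gap freely. Down to near the floor.

Emit:
jog_arm(
  plan=[
    [0, 0, 0, 0, 0, 5, -1],
    [0, 0, 0, 0, 0, 10, -1],
    [0, 0, 0, 0, 0, 14, -1],
    [0, 0, 0, 0, 0, 17, -1],
    [0, 0, 0, 0, 0, 17, -1],
    [0, 0, 0, 0, 0, 17, -1],
    [0, 0, 0, 0, 0, 17, -1],
  ],
)

```text
time: 9.25
ee_pos: [0.5028, -0.0206, 0.1506]
eef_rot: [0.069, 0.998, 0.0, 0.0]
ft_force: [0.6, -1.0, -1.1]
width: 0.0241
grip_force: 45.0
```

Emit:
jog_arm(
  plan=[
    [0, -0.05, 0, 6, 0, 0.3, -1],
    [0, -0.1, 0, 10.8, 0, 0.9, -1],
    [0, -0.15, 0, 15, 0, 2.2, -1],
    [0, -0.2, 0, 19.2, 0, 3.8, -1],
    [0, -0.25, 0, 23.2, 0, 5.5, -1],
    [0, -0.25, 0, 23.2, 0, 5.5, -1],
    [0, -0.25, 0, 23.2, 0, 5.5, -1],
  ],
  squeeze=55,
)

```text
time: 9.95
ee_pos: [0.4789, -0.0173, 0.1447]
eef_rot: [0.069, 0.99, -0.008, 0.123]
ft_force: [-4.7, 2.0, 0.6]
width: 0.0236
grip_force: 55.0
```

```bash
cat > st.py <<'E'
from h import *
import sys
s=status.read_state();c=snap('wrist',sys.argv[1]);print({k:np.round(s[k],4) for k in('time','ee_pos','eef_rot','ft_force','torque','width','grip_force')})
Rm=R.from_quat(s['eef_rot']).as_matrix()
P=cloud(c).reshape(-1,3);t=(P-s['ee_pos'])@Rm
for lo in range(-60,120,15):
  m=(t[:,2]*1000>lo)&(t[:,2]*1000<lo+15)&(abs(t[:,0])<.016)&(abs(t[:,1])<.01)
  if m.sum()>5:print(lo,m.sum(),(np.nanpercentile(t[m],[2,50,98],axis=0)*1000).round(1).tolist())
m=(abs(P[:,0]-.55)<.06)&(abs(P[:,1]+.03)<.06)&(P[:,2]>.075)&(P[:,2]<.086)&(abs(t[:,1])<.026);print('pack top -x edge, ex from E:',len(P[m]),(np.percentile((P[m]-[.5,-.0218,0])@[.99,-.139,0],[1,5])*1000).round(1))
E
python3 st.py w8
```

```text
{'time': np.float64(9.95), 'ee_pos': array([ 0.4789, -0.0173,  0.1447]), 'eef_rot': array([ 0.0689,  0.9899, -0.0081,  0.1235]), 'ft_force': array([-4.6753,  2.0475,  0.64  ]), 'torque': array([ 0.5181,  1.8148, -0.0183]), 'width': np.float64(0.0236), 'grip_force': np.float64(54.9977)}
-60 1274 [[-9.1, -9.6, -50.1], [-2.6, -0.1, -48.9], [3.6, 9.6, -47.8]]
-30 364 [[5.1, -9.6, -25.9], [5.7, -0.1, -20.7], [6.2, 9.6, -15.3]]
-15 412 [[5.2, -9.5, -14.8], [5.7, 0.4, -8.1], [6.3, 9.6, -0.7]]
0 313 [[5.2, -9.7, 0.3], [5.8, -0.1, 7.0], [6.2, 9.4, 14.8]]
15 246 [[5.4, -9.5, 15.3], [5.9, -0.1, 22.1], [6.4, 9.7, 29.7]]
30 131 [[5.4, -9.6, 30.1], [5.9, -0.2, 34.2], [6.3, 9.3, 38.6]]
45 24 [[-0.4, -9.0, 57.6], [-0.1, -0.6, 58.6], [0.2, 9.0, 59.5]]
60 152 [[-0.5, -9.6, 60.4], [-0.1, -0.2, 67.2], [0.3, 9.5, 74.6]]
75 502 [[-0.3, -9.4, 76.7], [6.3, 0.6, 84.1], [15.7, 9.8, 86.8]]
pack top -x edge, ex from E: 254 [-6.6 -6.3]
```

Pack contact has begun but the fulcrum is hardly loaded; bring the lever back against the edge while tilting.

Emit:
jog_arm(
  plan=[
    [0, 0, 0, 1.5, 0, 0, -1],
    [0, -0.02, 0, 4.2, 0, 0, -1],
    [0, -0.05, 0, 6.7, 0, 0.2, -1],
    [0, -0.075, 0, 8.9, 0, 0.4, -1],
    [0, -0.1, 0, 11, 0, 0.6, -1],
    [0, -0.1, 0, 11, 0, 0.6, -1],
  ],
)

```text
time: 10.6
ee_pos: [0.47, -0.0159, 0.142]
eef_rot: [0.068, 0.982, -0.012, 0.175]
ft_force: [4.5, 0.4, -6.4]
width: 0.0237
grip_force: 55.0
```

```bash
python3 st.py w9
```

```text
{'time': np.float64(10.6), 'ee_pos': array([ 0.47  , -0.0159,  0.142 ]), 'eef_rot': array([ 0.0682,  0.9822, -0.0119,  0.1747]), 'ft_force': array([ 4.5267,  0.415 , -6.3554]), 'torque': array([ 0.2292, -0.144 ,  0.0713]), 'width': np.float64(0.0237), 'grip_force': np.float64(54.9973)}
-60 1275 [[-9.1, -9.6, -50.0], [-2.4, -0.1, -48.9], [3.7, 9.6, -47.8]]
-30 359 [[5.2, -9.5, -25.8], [5.7, -0.1, -20.6], [6.3, 9.6, -15.2]]
-15 404 [[5.3, -9.6, -14.8], [5.7, -0.1, -8.1], [6.2, 9.5, -0.7]]
0 310 [[5.2, -9.7, 0.2], [5.7, -0.1, 6.9], [6.2, 9.5, 14.6]]
15 246 [[5.3, -9.5, 15.3], [5.7, -0.1, 22.4], [6.2, 9.5, 29.7]]
30 136 [[5.3, -9.6, 30.1], [5.7, 0.2, 34.7], [6.3, 9.5, 39.9]]
45 20 [[-0.4, -9.1, 58.8], [-0.3, -2.1, 59.6], [-0.0, 8.9, 60.0]]
60 138 [[-0.8, -9.7, 60.3], [-0.4, 0.6, 67.5], [0.0, 9.4, 74.9]]
75 499 [[-0.7, -9.4, 76.0], [5.8, 0.6, 83.1], [15.5, 9.7, 87.0]]
pack top -x edge, ex from E: 158 [-9.6 -9.5]
```

Fulcrum now loaded. Continue tilting.

Emit:
jog_arm(
  plan=[
    [0, -0.025, 0, 2.3, 0, 0.1, -1],
    [0, -0.05, 0, 4.5, 0, 0.2, -1],
    [0, -0.075, 0, 6.8, 0, 0.4, -1],
    [0, -0.1, 0, 9, 0, 0.6, -1],
    [0, -0.125, 0, 11.1, 0, 0.9, -1],
    [0, -0.15, 0, 13.2, 0, 1.2, -1],
    [0, -0.15, 0, 13.2, 0, 1.2, -1],
  ],
)

```text
time: 11.35
ee_pos: [0.4584, -0.0142, 0.1368]
eef_rot: [0.067, 0.966, -0.017, 0.248]
ft_force: [3.4, 2.3, 0.9]
width: 0.0236
grip_force: 55.0
```

```bash
python3 st.py w10
python3 - <<'E'
from h import *
c=snap('top','top1');Q=cloud(c)[165:215,298:355].reshape(-1,3);S=Q[(Q[:,2]>.075)&(Q[:,2]<.088)&(Q[:,0]>.5)];print(len(S),np.median((S-[.5,-.0218,0])@[.99,-.139,0]),np.percentile((S-[.5,-.0218,0])@[.99,-.139,0],[97,99]))
c=load('top0');Q=cloud(c)[165:215,298:355].reshape(-1,3);S=Q[(Q[:,2]>.075)&(Q[:,2]<.088)&(Q[:,0]>.5)];print(len(S),np.median((S-[.5,-.0218,0])@[.99,-.139,0]),np.percentile((S-[.5,-.0218,0])@[.99,-.139,0],[97,99]))
E
```

```text
{'time': np.float64(11.35), 'ee_pos': array([ 0.4584, -0.0142,  0.1368]), 'eef_rot': array([ 0.0672,  0.9663, -0.0169,  0.2477]), 'ft_force': array([3.3708, 2.3138, 0.9206]), 'torque': array([ 0.5502, -0.1794,  0.3218]), 'width': np.float64(0.0236), 'grip_force': np.float64(54.9999)}
-60 1277 [[-8.9, -9.6, -50.1], [-2.3, -0.1, -49.0], [3.8, 9.6, -47.8]]
-30 358 [[5.3, -9.5, -25.4], [5.9, -0.1, -20.7], [6.4, 9.6, -15.2]]
-15 401 [[5.3, -9.6, -14.7], [5.8, -0.1, -7.9], [6.4, 9.5, -0.4]]
0 312 [[5.3, -9.5, 0.4], [5.8, -0.1, 7.1], [6.2, 9.6, 14.7]]
15 254 [[5.3, -9.5, 15.3], [5.8, -0.2, 22.4], [6.4, 9.6, 29.6]]
30 106 [[5.4, -9.5, 30.1], [5.8, -0.2, 34.5], [6.3, 9.4, 37.9]]
45 40 [[-0.7, -8.7, 56.6], [-0.2, 1.7, 57.9], [0.0, 9.1, 59.9]]
60 141 [[-0.7, -9.6, 60.3], [-0.3, -0.2, 67.5], [0.0, 9.5, 74.3]]
75 481 [[-0.6, -9.4, 75.8], [5.8, -0.2, 81.8], [15.3, 9.7, 86.9]]
pack top -x edge, ex from E: 64 [-11.4 -10.7]
520 0.0677591353820031 [0.11491184 0.11742359]
514 0.05899137767632132 [0.10656914 0.10868736]
```

Pack has moved ~8 mm; continue tilting.

Emit:
jog_arm(
  plan=[
    [0, -0.025, 0, 2.3, 0, 0.1, -1],
    [0, -0.05, 0, 4.5, 0, 0.2, -1],
    [0, -0.075, 0, 6.8, 0, 0.4, -1],
    [0, -0.1, 0, 9, 0, 0.6, -1],
    [0, -0.12, 0, 10.6, 0, 0.8, -1],
    [0, -0.12, 0, 10.6, 0, 0.8, -1],
    [0, -0.12, 0, 10.6, 0, 0.8, -1],
  ],
)

```text
time: 12.15
ee_pos: [0.4543, -0.0018, 0.1624]
eef_rot: [0.061, 0.955, -0.003, 0.289]
ft_force: [-0.7, 0.7, -0.9]
width: 0.0243
grip_force: 55.0
```

```bash
python3 st.py w11|head -1
python3 - <<'E'
from h import *
c=snap('top','top2');Q=cloud(c)[160:215,298:355].reshape(-1,3);S=Q[(Q[:,2]>.075)&(Q[:,2]<.088)&(Q[:,0]>.5)];e=(S-[.5,-.0218,0])@[.99,-.139,0];print(len(S),np.median(e),np.percentile(e,[1,3,97,99]))
for n in('top0','top1','top2'):
  c=load(n);g=cv2.cvtColor(c['image'],cv2.COLOR_RGB2GRAY);print(g[170:220,327].tolist())
c=load('w11');cv2.imwrite('pics/w11b.png',cv2.resize(c['image'][90:300,200:440,::-1],None,fx=2.5,fy=2.5))
E
```

```text
{'time': np.float64(12.15), 'ee_pos': array([ 0.4543, -0.0018,  0.1624]), 'eef_rot': array([ 0.061 ,  0.9554, -0.003 ,  0.289 ]), 'ft_force': array([-0.7005,  0.6657, -0.911 ]), 'torque': array([0.0919, 0.8654, 0.0412]), 'width': np.float64(0.0243), 'grip_force': np.float64(54.9948)}
530 0.07445040499883471 [0.01206074 0.02580126 0.12192362 0.12454983]
[157, 156, 156, 156, 154, 140, 127, 133, 119, 95, 72, 51, 36, 25, 33, 35, 37, 21, 34, 38, 26, 32, 41, 34, 39, 37, 39, 35, 41, 38, 39, 29, 33, 31, 36, 41, 41, 60, 82, 78, 60, 68, 116, 146, 156, 158, 150, 138, 109, 96]
[157, 159, 159, 157, 150, 130, 97, 73, 53, 38, 23, 26, 31, 34, 27, 32, 28, 29, 28, 32, 27, 26, 27, 35, 31, 34, 30, 32, 43, 31, 34, 33, 36, 38, 55, 78, 80, 54, 48, 73, 107, 118, 121, 122, 122, 125, 128, 111, 90, 76]
[155, 158, 151, 132, 102, 78, 52, 40, 33, 34, 38, 36, 37, 32, 24, 34, 36, 40, 28, 31, 33, 40, 42, 30, 37, 35, 37, 32, 36, 41, 31, 45, 64, 80, 84, 56, 62, 108, 144, 158, 160, 160, 159, 159, 158, 157, 153, 139, 111, 93]
```

Pack has jumped to the stop (+15 mm), but the tool drifted up/sideways (likely a joint limit). Checking.

```bash
python3 - <<'E'
from h import *
s=status.read_state();print(s['time'],s['joint_positions'].round(3),s['ee_pos'],R.from_quat(s['eef_rot']).as_matrix().round(3).tolist())
E
python3 st.py w12
```

```text
12.25 [ 0.527 -0.45  -0.595  2.415 -0.294  0.536  1.554] [ 0.45393639 -0.00428795  0.16197321] [[-0.825, 0.123, 0.551], [0.118, 0.992, -0.045], [-0.552, 0.028, -0.833]]
{'time': np.float64(12.25), 'ee_pos': array([ 0.4539, -0.0043,  0.162 ]), 'eef_rot': array([ 0.0633,  0.9553, -0.0045,  0.2887]), 'ft_force': array([-0.8289, -0.3602, -0.8254]), 'torque': array([ 0.0324,  0.8524, -0.0273]), 'width': np.float64(0.0238), 'grip_force': np.float64(54.9951)}
-60 1275 [[-8.7, -9.6, -50.0], [-2.2, -0.1, -48.9], [3.9, 9.6, -47.8]]
-30 358 [[5.3, -9.6, -26.0], [5.9, -0.1, -20.6], [6.5, 9.5, -15.2]]
-15 402 [[5.4, -9.6, -14.7], [5.9, -0.2, -7.8], [6.5, 9.7, -0.3]]
0 311 [[5.4, -9.6, 0.2], [5.9, -0.2, 7.0], [6.4, 9.5, 14.5]]
15 255 [[5.5, -9.5, 15.3], [6.0, -0.2, 22.1], [6.5, 9.6, 29.6]]
30 136 [[5.5, -9.6, 30.2], [6.0, 0.1, 34.9], [6.5, 9.6, 40.2]]
45 20 [[-0.2, -9.1, 58.2], [-0.1, 0.1, 59.5], [0.4, 9.4, 59.9]]
60 139 [[-0.5, -9.7, 60.3], [-0.1, -0.3, 67.3], [0.3, 9.4, 74.4]]
75 121 [[-0.5, -9.4, 75.2], [-0.1, 0.5, 81.8], [0.2, 9.6, 89.5]]
90 104 [[-0.5, -9.7, 90.1], [-0.2, -0.3, 96.9], [0.2, 9.4, 103.9]]
105 84 [[-0.5, -9.5, 106.0], [-0.1, -0.3, 110.9], [16.0, 9.7, 115.3]]
pack top -x edge, ex from E: 300 [3.2 4. ]
```

View pics/w11b.png

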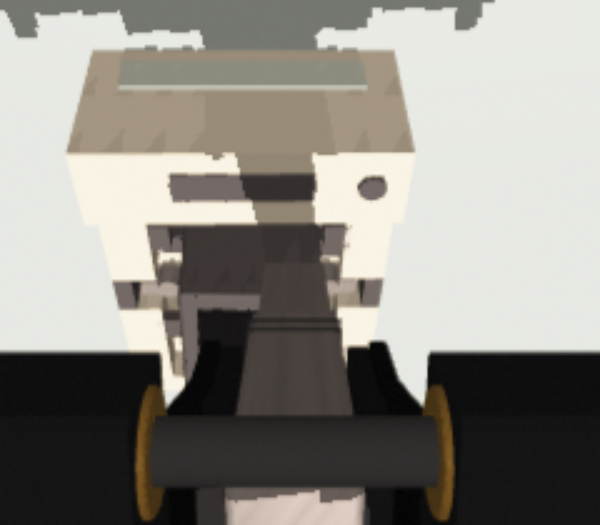

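Joint 4/2 are near their limits there; the lever is still straight in the grip, its tip just above the gap, and the pack is at its stop. I'll ease back the tilt and set the blade in the gap again so that step 3 is certain.

Emit:
jog_arm(
  plan=[
    [0, 0.1, 0, -10, 0, -1, -1],
    [0, 0.2, 0, -20, 0, -1, -1],
    [0, 0.3, 0, -30, 0, 0, -1],
    [0, 0.3, 0, -30, 0, 0, -1],
    [0, 0.3, 0, -30, 0, 0, -1],
  ],
)

```text
time: 12.8
ee_pos: [0.479, -0.0051, 0.1781]
eef_rot: [0.06, 0.988, 0.006, 0.143]
ft_force: [-0.7, 0.9, -1.5]
width: 0.0235
grip_force: 55.0
```

```bash
cat > tip.py <<'E'
from h import *
s=status.read_state();Rm=R.from_quat(s['eef_rot']).as_matrix()
tip=s['ee_pos']+Rm@[-.0025,0,.1162];d=(tip-[.5,-.0218,0])*1000
print(s['time'],s['joint_positions'].round(2),s['ee_pos'].round(4),'tip',tip.round(4),'ex',d@[.99,-.139,0],'ey',d@[.139,.99,0],'tilt',np.arccos(-Rm[2,2]),'yaw y',np.degrees(np.arctan2(Rm[1,1],Rm[0,1])),s['ft_force'].round(1));print(Rm.round(3).tolist())
E
python3 tip.py
```

```text
12.8 [ 0.63 -0.17 -0.66  2.1  -0.11  0.89  1.46] [ 0.479  -0.0051  0.1781] tip [ 0.5142 -0.006   0.0673] ex 11.888508511587423 ey 17.622423152526334 tilt 0.2867022302061717 yaw y 83.23355968976855 [-0.7  0.9 -1.5]
[[-0.952, 0.118, 0.283], [0.121, 0.993, -0.005], [-0.281, 0.029, -0.959]]
```

Emit:
jog_arm(
  plan=[
    [0.03, 0, 0, 0, -10, 0, -1],
    [0.03, 0, 0, 0, -14, 0, -1],
    [0.03, 0, 0, 0, -14, 0, -1],
    [0.03, 0, 0, 3, -14, 10, -1],
    [0.03, 0, 0, 6, -14, 21, -1],
    [0.03, 0, 0, 6, -14, 21, -1],
    [0.03, 0, 0, 6, -14, 21, -1],
    [0.03, 0, 0, 6, -14, 21, -1],
  ],
)

```text
time: 13.6
ee_pos: [0.4778, -0.019, 0.1567]
eef_rot: [0.063, 0.988, -0.009, 0.143]
ft_force: [0.2, -1.1, -1.7]
width: 0.0232
grip_force: 55.0
```

```bash
python3 tip.py;python3 st.py w13|tail -1
```

```text
13.6 [ 0.65 -0.14 -0.69  2.13 -0.06  0.84  1.43] [ 0.4778 -0.019   0.1567] tip [ 0.5127 -0.0235  0.0459] ex 12.832077212854317 ey 0.06578956136468528 tilt 0.2866323600814854 yaw y 82.67179186810414 [ 0.2 -1.1 -1.7]
[[-0.951, 0.128, 0.28], [0.122, 0.992, -0.036], [-0.283, 0.0, -0.959]]
pack top -x edge, ex from E: 178 [-1.3 -0.9]
```

Blade is held in the gap with the pack 15 mm out: step 3 sure. Lift out and stand the tool upright.

Emit:
jog_arm(
  plan=[
    [0, 0, 0, -10, 0, -33, -1],
    [0, 0, 0, -20, 0, -67, -1],
    [0, 0.1, 0, -25, 0, -85, -1],
    [0, 0.2, 0, -25, 0, -85, -1],
    [0, 0.287, 0, -25, 0, -85, -1],
    [0, 0.287, 0, -25, 0, -85, -1],
    [0, 0.287, 0, -25, 0, -85, -1],
  ],
)

```text
time: 14.35
ee_pos: [0.4778, -0.0187, 0.2448]
eef_rot: [0.064, 0.998, 0.001, 0.0]
ft_force: [0.3, 0.4, -1.0]
width: 0.0238
grip_force: 55.0
```

```bash
python3 tip.py; python3 st.py w14
python3 - <<'E'
from h import *
s=status.read_state();Rm=R.from_quat(s['eef_rot']).as_matrix()
d=np.array([.4316,-.3196,.240])-s['ee_pos'];print('shift',(Rm.T@d*1000).round(1))
g=R.from_matrix(np.array([[-.9898,-.1427,0],[-.1427,.9898,0],[0,0,-1]]).T) # cols x,y,z
print('turn',(R.from_matrix(Rm).inv()*g).as_rotvec().round(4))
E
```

```text
14.35 [ 0.64  0.03 -0.7   1.77  0.02  1.34  1.38] [ 0.4778 -0.0187  0.2448] tip [ 0.4804 -0.0189  0.1286] ex -19.794017622408834 ey 0.15210296656838374 tilt 0.0012527862190041701 yaw y 82.70140080623766 [ 0.3  0.4 -1. ]
[[-0.992, 0.127, 0.001], [0.127, 0.992, 0.001], [-0.001, 0.001, -1.0]]
{'time': np.float64(14.35), 'ee_pos': array([ 0.4778, -0.0187,  0.2448]), 'eef_rot': array([6.36e-02, 9.98e-01, 5.00e-04, 4.00e-04]), 'ft_force': array([ 0.2647,  0.4145, -1.0026]), 'torque': array([-0.0365,  0.0252, -0.012 ]), 'width': np.float64(0.0238), 'grip_force': np.float64(54.9957)}
-60 1270 [[-9.3, -9.6, -50.1], [-2.8, -0.1, -49.0], [3.3, 9.6, -47.8]]
-30 364 [[4.8, -9.6, -25.6], [5.4, -0.1, -20.7], [6.0, 9.7, -15.3]]
-15 401 [[4.8, -9.5, -14.7], [5.4, -0.1, -8.0], [5.8, 9.5, -0.3]]
0 306 [[4.9, -9.6, 0.2], [5.4, -0.1, 7.0], [5.8, 9.6, 14.7]]
15 261 [[5.0, -9.6, 15.2], [5.4, -0.1, 22.4], [5.9, 9.5, 29.9]]
30 116 [[5.0, -9.4, 30.2], [5.4, 0.9, 34.6], [5.9, 9.6, 39.8]]
45 27 [[-0.9, -9.3, 56.6], [-0.6, -2.5, 59.0], [-0.3, 9.3, 60.0]]
60 141 [[-1.1, -9.6, 60.2], [-0.7, -0.2, 67.5], [-0.3, 9.4, 74.8]]
75 116 [[-1.1, -9.4, 75.3], [-0.7, -0.2, 81.9], [-0.3, 9.7, 89.7]]
90 108 [[-1.1, -9.3, 90.4], [-0.7, 0.2, 96.8], [-0.4, 9.5, 104.1]]
105 66 [[-1.2, -9.5, 106.0], [-0.7, -0.2, 110.5], [-0.4, 9.6, 115.9]]
pack top -x edge, ex from E: 58 [24.  24.4]
shift [   7.3 -304.3    5. ]
turn [-1.000e-04  1.200e-03 -2.705e-01]
```

The lever is unmoved in the grip (same offsets as before). Back to the block pose.

Emit:
jog_arm(
  plan=[
    [0, 0, -0.04, 1, -30, 0, -1],
    [0, 0, -0.08, 2, -75, 0, -1],
    [0, 0, -0.12, 3, -120, 0, -1],
    [0, 0, -0.16, 4, -165, 0, -1],
    [0, 0, -0.2, 5, -210, 0, -1],
    [0, 0, -0.24, 6, -250, 0, -1],
    [0, 0, -0.27, 7.3, -285, 0, -1],
    [0, 0, -0.27, 7.3, -304.3, 5, -1],
    [0, 0, -0.27, 7.3, -304.3, 5, -1],
    [0, 0, -0.27, 7.3, -304.3, 5, -1],
    [0, 0, -0.27, 7.3, -304.3, 5, -1],
  ],
)

```text
time: 15.5
ee_pos: [0.4322, -0.3181, 0.2405]
eef_rot: [-0.072, 0.997, -0.0, 0.0]
ft_force: [0.6, 0.7, -1.2]
width: 0.0236
grip_force: 55.0
```

```bash
python3 tip.py
python3 - <<'E'
from h import *
s=status.read_state();Rm=R.from_quat(s['eef_rot']).as_matrix()
d=np.array([.4316,-.3196,.240])-s['ee_pos'];print('shift',(Rm.T@d*1000).round(1))
c=snap('wrist','w15')
cv2.imwrite('pics/w15b.png',cv2.resize(cv2.convertScaleAbs(c['image'][100:260,230:410,::-1],alpha=1.6),None,fx=4,fy=3.7,interpolation=cv2.INTER_CUBIC))
E
```

```text
15.5 [ 0.94  0.16 -0.43  1.65  0.07  1.35  2.21] [ 0.4322 -0.3181  0.2405] tip [ 0.4347 -0.3178  0.1243] ex -23.456712082106662 ey -302.12650623808565 tilt 0.00044498962927479516 yaw y 98.25928691455071 [ 0.6  0.7 -1.2]
[[-0.99, -0.144, 0.0], [-0.144, 0.99, -0.0], [-0.0, -0.0, -1.0]]
shift [ 0.8 -1.4  0.5]
```

View pics/w15b.png

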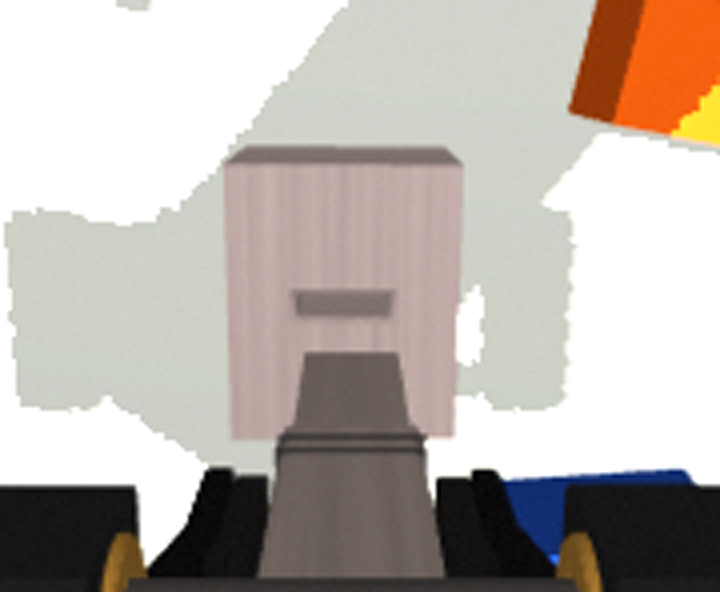

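Slot mouth visible at crop x 293–393, y 290–318, ahead of blade end (352, 352).

Run:
```python
from h import *
s=status.read_state();Rm=R.from_quat(s['eef_rot']).as_matrix();c=load('w15')
for p in((293,304),(393,304),(343,290),(343,318),(224,163),(462,163),(232,438),(455,437)):
  print(p,((atz(c,p[0]/4+230-.4,p[1]/3.7+100-.4,.07)-s['ee_pos'])@Rm*1000).round(1))
```

```text
(293, 304) [ -0.2 -15.9 170.5]
(393, 304) [ -0.2  12.  170.5]
(343, 290) [  4.1  -2.  170.5]
(343, 318) [ -4.6  -2.  170.5]
(224, 163) [ 41.8 -34.  170.5]
(462, 163) [ 41.8  30.2 170.5]
(232, 438) [-42.8 -34.  170.6]
(455, 437) [-42.6  30.2 170.5]
```

Emit:
jog_arm(
  plan=[
    [0, 0, 0, 1.8, -1.7, 15, -1],
    [0, 0, 0, 1.8, -1.7, 35, -1],
    [0, 0, 0, 1.8, -1.7, 46, -1],
    [0, 0, 0, 1.8, -1.7, 50, -1],
    [0, 0, 0, 1.8, -1.7, 53, -1],
    [0, 0, 0, 1.8, -1.7, 56, -1],
    [0, 0, 0, 1.8, -1.7, 59, -1],
    [0, 0, 0, 1.8, -1.7, 62, -1],
    [0, 0, 0, 1.8, -1.7, 62, -1],
  ],
)

```text
time: 16.45
ee_pos: [0.4299, -0.3218, 0.1779]
eef_rot: [-0.071, 0.997, 0.0, -0.0]
ft_force: [-0.1, -0.0, -1.1]
width: 0.0237
grip_force: 55.0
```

```bash
python3 tip.py; python3 st.py w16
```

```text
16.45 [ 0.94  0.2  -0.43  1.74  0.09  1.23  2.2 ] [ 0.4299 -0.3218  0.1779] tip [ 0.4322 -0.3215  0.0617] ex -25.42946937117241 ey -306.0727569730183 tilt 0.0007845343085528982 yaw y 98.14205474187187 [-0.1 -0.  -1.1]
[[-0.99, -0.142, -0.001], [-0.142, 0.99, 0.0], [0.001, 0.0, -1.0]]
{'time': np.float64(16.45), 'ee_pos': array([ 0.4299, -0.3218,  0.1779]), 'eef_rot': array([-7.100e-02,  9.975e-01,  1.000e-04, -4.000e-04]), 'ft_force': array([-0.1487, -0.032 , -1.1057]), 'torque': array([ 0.0149,  0.0041, -0.0288]), 'width': np.float64(0.0237), 'grip_force': np.float64(54.9956)}
-60 1283 [[-9.5, -9.7, -50.1], [-2.8, -0.2, -49.0], [3.3, 9.6, -47.9]]
-30 358 [[4.8, -9.5, -25.6], [5.4, -0.2, -20.7], [5.9, 9.6, -15.2]]
-15 406 [[4.8, -9.6, -14.7], [5.3, 0.3, -7.8], [5.9, 9.5, -0.3]]
0 307 [[4.9, -9.6, 0.5], [5.3, -0.2, 7.1], [5.8, 9.5, 14.7]]
15 251 [[4.8, -9.5, 15.3], [5.4, -0.2, 21.9], [5.9, 9.6, 29.8]]
30 137 [[4.9, -9.3, 30.1], [5.3, -0.2, 35.0], [5.9, 9.6, 39.5]]
45 17 [[-0.8, -9.1, 58.6], [-0.7, -0.2, 59.7], [-0.4, 9.2, 60.0]]
60 143 [[-1.1, -9.7, 60.2], [-0.7, -0.2, 67.2], [-0.4, 9
[... 617 characters left out ...]
                              ~~~~~~~~~~~~~^^^^^^^^^^^^^^^^^^^^^^^^^^^^^^^^^^^^^^^^^^
    return _quantile_unchecked(
        a, q, axis, out, overwrite_input, method, keepdims, weights)
    return _ureduce(a,
                    func=_quantile_ureduce_func,
    ...<5 lines>...
                    overwrite_input=overwrite_input,
                    method=method)
    r = func(a, **kwargs)
    result = _quantile(arr,
                       quantiles=q,
    ...<2 lines>...
                       out=out,
                       weights=wgt)
    slices_having_nans = np.isnan(arr[-1, ...])
                                  ~~~^^^^^^^^^
IndexError: index -1 is out of bounds for axis 0 with size 0
```

Blade entered the slot without force. Down and release.

Emit:
jog_arm(
  plan=[
    [0, 0, 0, 0, 0, 12, -1],
    [0, 0, 0, 0, 0, 24, -1],
    [0, 0, 0, 0, 0, 35, -1],
    [0, 0, 0, 0, 0, 43, -1],
    [0, 0, 0, 0, 0, 48, -1],
    [0, 0, 0, 0, 0, 50, -1],
    [0, 0, 0, 0, 0, 50, -1],
  ],
)

```text
time: 17.2
ee_pos: [0.4299, -0.3218, 0.128]
eef_rot: [-0.071, 0.997, 0.0, -0.0]
ft_force: [-0.2, 0.5, -0.3]
width: 0.0233
grip_force: 55.0
```

Emit:
jog_arm(
  plan=[
    [0, 0, 0, 0, 0, 0, 0],
    [0, 0, 0, 0, 0, 0, 0.5],
    [0, 0, 0, 0, 0, 0, 1],
    [0, 0, 0, 0, 0, 0, 1],
    [0, 0, 0, 0, 0, 0, 1],
    [0, 0, 0, 0, 0, 0, 1],
    [0, 0, 0, 0, 0, 0, 1],
    [0, 0, 0, 0, 0, -30, 1],
    [0, 0, 0, 0, 0, -70, 1],
    [0, 0, 0, 0, 0, -110, 1],
    [0, 0, 0, 0, 0, -130, 1],
    [0, 0, 0, 0, 0, -130, 1],
  ],
)

```text
time: 18.4
ee_pos: [0.4313, -0.3225, 0.2616]
eef_rot: [-0.071, 0.997, -0.002, 0.002]
ft_force: [0.9, 0.6, -0.2]
width: 0.0863
grip_force: 0.0
```

Run:
```python
from h import *
s=status.read_state();c=snap('wrist','w17');P=cloud(c).reshape(-1,3);print(s['time'],s['width'],s['ee_pos'])
S=P[(P[:,2]>.15)&(P[:,2]<.2)&(abs(P[:,0]-.43)<.03)&(abs(P[:,1]+.32)<.025)];print(len(S),np.median(S[:,2]))
S=P[(P[:,2]>.165)&(P[:,2]<.185)&(abs(P[:,0]-.43)<.03)&(abs(P[:,1]+.32)<.025)];print(cv2.minAreaRect((S[:,:2]*1000).astype(np.float32)))
# pack pose: from top2 image depth
c=snap('top','top3');Q=cloud(c)[155:215,298:358].reshape(-1,3);S=Q[(Q[:,2]>.072)&(Q[:,2]<.09)];print(len(S),cv2.minAreaRect((S[:,:2]*1000).astype(np.float32)),S.mean(0))
Rm=R.from_quat(s['eef_rot']).as_matrix();g=R.from_euler('z',-8,degrees=True)*R.from_matrix(np.diag([-1.,1,-1]))
# target: above pack, tool y = dock y
p=np.array([.5,-.0218,0])+np.array([.99,-.139,0])*.0594+np.array([.99,-.139,0])*.015
for q in(p,): print(q,'shift',(Rm.T@(np.r_[q[:2],.26]-s['ee_pos'])*1000).round(1),'turn',(R.from_matrix(Rm).inv()*g).as_rotvec().round(3))
```

```text
18.4 0.08627641373180898 [ 0.43126418 -0.32254383  0.26161616]
655 0.17351862705280813
((431.81231689453125, -320.0620422363281), (15.843608856201172, 23.502532958984375), 7.393299579620361)
544 ((574.5369873046875, -33.98491287231445), (53.622554779052734, 101.35063171386719), 81.9095687866211) [ 0.57334341 -0.03389157  0.08095046]
[ 0.573656  -0.0321416  0.       ] shift [-182.1  267.3    1.1] turn [-0.004  0.004  0.282]
```

Lever seated as it was (top at 0.1735). Pack centre ≈ (0.574, −0.033), yaw −8°. Going over it.

Emit:
jog_arm(
  plan=[
    [0, 0, 0.03, -20, 30, 0, 1],
    [0, 0, 0.07, -45, 66, 0, 1],
    [0, 0, 0.11, -72, 106, 0, 1],
    [0, 0, 0.15, -100, 147, 0, 1],
    [0, 0, 0.19, -127, 186, 0, 1],
    [0, 0, 0.23, -153, 224, 0, 1],
    [-0.004, 0.004, 0.28, -172, 252, 0, 1],
    [-0.004, 0.004, 0.282, -182, 266.5, 0, 1],
    [-0.004, 0.004, 0.282, -182, 266.5, 0, 1],
    [-0.004, 0.004, 0.282, -182, 266.5, 40, 1],
    [-0.004, 0.004, 0.282, -182, 266.5, 80, 1],
    [-0.004, 0.004, 0.282, -182, 266.5, 120, 1],
  ],
)

```text
time: 19.7
ee_pos: [0.5713, -0.0336, 0.1357]
eef_rot: [0.07, 0.998, 0.001, -0.003]
ft_force: [0.5, 0.2, 0.1]
width: 0.0871
grip_force: 0.0
```

Run:
```python
from h import *
s=status.read_state();c=snap('wrist','w18');P=cloud(c).reshape(-1,3);Rm=R.from_quat(s['eef_rot']).as_matrix();t=(P-s['ee_pos'])@Rm
print(s['time'],s['ee_pos'],Rm.round(3).tolist())
m=(P[:,2]>.076)&(P[:,2]<.085)&(P[:,0]>.49)&(P[:,0]<.65)&(abs(P[:,1]+.03)<.06);print(m.sum(),(np.percentile(t[m],[1,50,99],axis=0)*1000).round(1).tolist(),cv2.minAreaRect((t[m][:,:2]*1000).astype(np.float32)))
```

```text
19.7 [ 0.57134407 -0.03364548  0.13574653] [[-0.99, 0.14, -0.006], [0.14, 0.99, 0.003], [0.006, 0.002, -1.0]]
7568 [[-33.4, -26.1, 54.5], [9.7, -0.1, 56.2], [46.8, 26.5, 58.5]] ((6.253429412841797, 0.11441230773925781), (54.11945724487305, 82.4452133178711), 89.68265533447266)
```

Emit:
jog_arm(
  plan=[
    [0, 0, 0, -2.5, 0, 30, 1],
    [0, 0, 0, -2.5, 0, 55, 1],
    [0, 0, 0, -2.5, 0, 70, 1],
    [0, 0, 0, -2.5, 0, 80, 1],
    [0, 0, 0, -2.5, 0, 80, 1],
    [0, 0, 0, -2.5, 0, 80, 1],
  ],
)

```text
time: 20.35
ee_pos: [0.575, -0.0324, 0.059]
eef_rot: [0.07, 0.998, 0.002, -0.002]
ft_force: [0.1, -1.1, 0.5]
width: 0.0868
grip_force: 0.0
```

Emit:
jog_arm(
  plan=[
    [0, 0, 0, 0, 0, 0, -1],
    [0, 0, 0, 0, 0, 0, -1],
    [0, 0, 0, 0, 0, 0, -1],
    [0, 0, 0, 0, 0, 0, -1],
    [0, 0, 0, 0, 0, 0, -1],
    [0, 0, 0, 0, 0, 0, -1],
    [0, 0, 0, 0, 0, 0, -1],
    [0, 0, 0, 0, 0, 0, -1],
    [0, 0, 0, 0, 0, 0, -1],
  ],
  squeeze=25,
)

```text
time: 21.25
ee_pos: [0.5745, -0.0324, 0.0582]
eef_rot: [0.07, 0.998, 0.002, -0.002]
ft_force: [-0.6, -1.5, 3.0]
width: 0.0537
grip_force: 25.0
```

Emit:
jog_arm(
  plan=[
    [0, 0, 0, 0, 0, -4, -1],
    [0, 0, 0, 0, 0, -10, -1],
    [0, 0, 0, 0, 0, -20, -1],
    [0, 0, 0, 0, 0, -40, -1],
    [0, 0, 0, 0, 0, -65, -1],
    [0, 0, 0, 0, 0, -90, -1],
    [0, 0, 0, 0, 0, -110, -1],
    [0, 0, 0, 0, 0, -120, -1],
    [0, 0, 0, 0, 0, -120, -1],
  ],
  squeeze=35,
)

```text
time: 22.15
ee_pos: [0.5757, -0.0326, 0.1796]
eef_rot: [0.07, 0.998, 0.002, -0.001]
ft_force: [-0.0, 0.3, -2.4]
width: 0.0536
grip_force: 35.0
```

Run:
```python
from h import *
s=status.read_state();c=snap('wrist','w19');P=cloud(c).reshape(-1,3);Rm=R.from_quat(s['eef_rot']).as_matrix();t=(P-s['ee_pos'])@Rm
print({k:np.round(s[k],4) for k in('time','ee_pos','ft_force','width','grip_force')})
m=(t[:,2]>-.04)&(t[:,2]<0)&(abs(t[:,0])<.055)&(abs(t[:,1])<.023);print(m.sum(),(np.percentile(t[m],[1,50,99],axis=0)*1000).round(1).tolist())
# tray from w1 and top0
for n,sl in(('w1',np.s_[35:180,440:570]),('top0',np.s_[185:270,180:255])):
  Q=cloud(load(n))[sl].reshape(-1,3);A=Q[(Q[:,2]>.013)&(Q[:,2]<.03)];F=Q[(Q[:,2]>-.0)&(Q[:,2]<.0075)]
  print(n,len(A),cv2.minAreaRect((A[:,:2]*1000).astype(np.float32)),np.nanmedian(Q[:,2]))
```

```text
{'time': np.float64(22.15), 'ee_pos': array([ 0.5757, -0.0326,  0.1796]), 'ft_force': array([-0.0176,  0.3326, -2.4481]), 'width': np.float64(0.0536), 'grip_force': np.float64(34.9949)}
11797 [[-28.2, -22.5, -22.9], [23.7, -0.1, -21.4], [50.7, 22.5, -4.9]]
w1 1333 ((457.02374267578125, 325.78216552734375), (180.63986206054688, 132.18565368652344), 15.960793495178223) 0.0009218347085325762
top0 264 ((487.83917236328125, 343.87548828125), (249.2738800048828, 150.02072143554688), 17.135053634643555) 0.002178696255277557
```

Run:
```python
from h import *
c=load('w1');f=[atz(c,u,v,.022) for u,v in((448,86),(524,42),(562,134),(492,173))]
print([x.round(3) for x in f],np.mean(f,0).round(4));an=lambda p:np.degrees(np.arctan2(p[1],p[0]));print([ (an(f[i-1]-f[i]),np.linalg.norm(f[i-1]-f[i])) for i in range(4)])
c=load('top0');f=[atz(c,u,v,.022) for u,v in((192,207),(230,198),(243,250),(204,261))]
print([x.round(3) for x in f],np.mean(f,0).round(4));print([ (an(f[i-1]-f[i]),np.linalg.norm(f[i-1]-f[i])) for i in range(4)])
```

```text
[array([0.391, 0.233, 0.022]), array([0.357, 0.36 , 0.022]), array([0.52 , 0.409, 0.022]), array([0.556, 0.285, 0.022])] [0.456  0.3215 0.022 ]
[(np.float64(17.537612525287294), np.float64(0.1732521155696915)), (np.float64(-75.27265465723482), np.float64(0.1315075898675797)), (np.float64(-163.1772030947137), np.float64(0.1698165755962805)), (np.float64(106.20826051187002), np.float64(0.12926566840597678))]
[array([0.531, 0.406, 0.022]), array([0.56 , 0.282, 0.022]), array([0.391, 0.237, 0.022]), array([0.356, 0.363, 0.022])] [0.4595 0.322  0.022 ]
[(np.float64(-165.96394348837535), np.float64(0.18045978910741894)), (np.float64(102.70986824703957), np.float64(0.12778552841707969)), (np.float64(14.805526385931131), np.float64(0.17455987275566404)), (np.float64(-74.6613584589788), np.float64(0.13012915723862073))]
```

Pack is held level (top 22 mm above TCP level). Tray centre ≈ (0.458, 0.323), yaw ≈ 16°.

Emit:
jog_arm(
  plan=[
    [0, 0, -0.03, 10, 20, -15, -1],
    [0, 0, -0.08, 28, 56, -15, -1],
    [0, 0, -0.13, 46, 95, -15, -1],
    [0, 0, -0.18, 66, 135, -15, -1],
    [0, 0, -0.23, 86, 175, -15, -1],
    [0, 0, -0.28, 106, 215, -15, -1],
    [0, 0, -0.33, 126, 255, -15, -1],
    [0, 0, -0.38, 146, 295, -15, -1],
    [0, 0, -0.419, 160, 325, -15, -1],
    [0, 0, -0.419, 166, 335.6, -15, -1],
    [0, 0, -0.419, 166, 335.6, -15, -1],
    [0, 0, -0.419, 166, 335.6, -15, -1],
  ],
)

```text
time: 23.4
ee_pos: [0.4577, 0.3214, 0.1944]
eef_rot: [-0.139, 0.99, 0.002, -0.002]
ft_force: [-0.6, -1.3, -1.8]
width: 0.0538
grip_force: 35.0
```

Run:
```python
from h import *
s=status.read_state();c=snap('wrist','w20');Rm=R.from_quat(s['eef_rot']).as_matrix()
print({k:np.round(s[k],4) for k in('time','ee_pos','ft_force','width','grip_force','joint_positions')},Rm.round(3).tolist())
P=cloud(c).reshape(-1,3);t=(P-s['ee_pos'])@Rm
A=P[(P[:,2]>.016)&(P[:,2]<.026)&(abs(P[:,0]-.458)<.14)&(abs(P[:,1]-.323)<.12)];ta=(A-s['ee_pos'])@Rm
print(len(A),cv2.minAreaRect((ta[:,:2]*1000).astype(np.float32)),cv2.minAreaRect((A[:,:2]*1000).astype(np.float32)),(np.percentile(ta,[1,99],axis=0)*1000).round(1).tolist())
cv2.imwrite('pics/w20b.png',c['image'][:,:,::-1])
```

```text
{'time': np.float64(23.4), 'ee_pos': array([0.4577, 0.3214, 0.1944]), 'ft_force': array([-0.5979, -1.2719, -1.7521]), 'width': np.float64(0.0538), 'grip_force': np.float64(34.9947), 'joint_positions': array([ 0.044 ,  0.3262, -0.8818,  1.6386,  0.2537,  1.3013,  0.9686])} [[-0.962, -0.275, -0.005], [-0.275, 0.962, 0.003], [0.004, 0.004, -1.0]]
933 ((15.410041809082031, 3.0451736450195312), (145.00355529785156, 130.3092041015625), 0.031234372407197952) ((441.17791748046875, 320.60626220703125), (145.00064086914062, 130.30953979492188), 15.90446662902832) [[-50.2, -61.6, 171.9], [87.9, 68.0, 178.3]]
```

View pics/w20b.png

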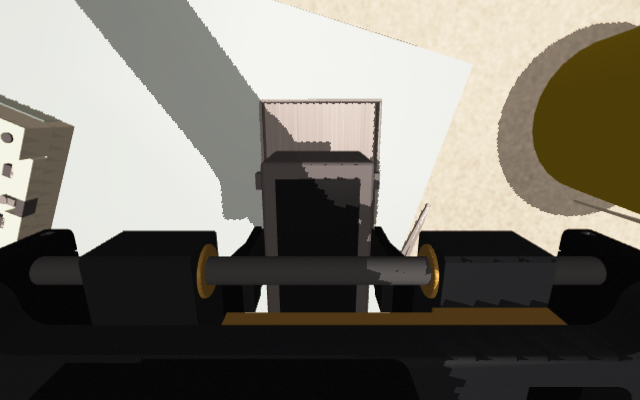

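Pack (320,220) sits over the tray (edges x 262–380, back at row 100), aligned. Lower it.

Emit:
jog_arm(
  plan=[
    [0, 0, 0, -2, 3, 35, -1],
    [0, 0, 0, -2, 3, 70, -1],
    [0, 0, 0, -2, 3, 100, -1],
    [0, 0, 0, -2, 3, 125, -1],
    [0, 0, 0, -2, 3, 140, -1],
    [0, 0, 0, -2, 3, 150, -1],
    [0, 0, 0, -2, 3, 155, -1],
    [0, 0, 0, -2, 3, 158, -1],
    [0, 0, 0, -2, 3, 158, -1],
    [0, 0, 0, -2, 3, 158, -1],
  ],
)

```text
time: 24.45
ee_pos: [0.4583, 0.327, 0.0377]
eef_rot: [-0.139, 0.99, 0.002, -0.001]
ft_force: [0.2, 0.1, -1.9]
width: 0.0536
grip_force: 35.0
```

Emit:
jog_arm(
  plan=[
    [0, 0, 0, 0, 0, 1.5, -1],
    [0, 0, 0, 0, 0, 3, -1],
    [0, 0, 0, 0, 0, 4.5, -1],
    [0, 0, 0, 0, 0, 5, -1],
    [0, 0, 0, 0, 0, 5, -1],
  ],
)

```text
time: 24.95
ee_pos: [0.4577, 0.3267, 0.0319]
eef_rot: [-0.139, 0.99, 0.002, -0.002]
ft_force: [0.5, -0.3, -2.4]
width: 0.0538
grip_force: 35.0
```

Emit:
jog_arm(
  plan=[
    [0, 0, 0, 0, 0, 0.7, -1],
    [0, 0, 0, 0, 0, 1.4, -1],
    [0, 0, 0, 0, 0, 1.4, -1],
  ],
)

```text
time: 25.25
ee_pos: [0.4579, 0.3269, 0.0312]
eef_rot: [-0.139, 0.99, 0.002, -0.002]
ft_force: [-2.0, -2.5, 6.3]
width: 0.0537
grip_force: 35.0
```

Contact with the floor. Release gently and back off.

Emit:
jog_arm(
  plan=[
    [0, 0, 0, 0, 0, 0, 0.3],
    [0, 0, 0, 0, 0, 0, 0.5],
    [0, 0, 0, 0, 0, 0, 0.9],
    [0, 0, 0, 0, 0, 0, 1],
    [0, 0, 0, 0, 0, 0, 1],
    [0, 0, 0, 0, 0, 0, 1],
    [0, 0, 0, 0, 0, -20, 1],
    [0, 0, 0, 0, 0, -60, 1],
    [0, 0, 0, 0, 0, -105, 1],
    [0, 0, 0, 0, 0, -150, 1],
    [0, 0, 0, 0, 0, -170, 1],
    [0, 0, 0, 0, 0, -170, 1],
  ],
)

```text
time: 26.45
ee_pos: [0.4597, 0.3272, 0.2039]
eef_rot: [-0.139, 0.99, 0.003, 0.001]
ft_force: [-0.7, -0.1, -0.8]
width: 0.0874
grip_force: 0.0
```

Run:
```python
from h import *
s=status.read_state();c=snap('wrist','w21');P=cloud(c).reshape(-1,3);print(s['time'],s['ee_pos'],s['width'])
A=P[(P[:,2]>.045)&(P[:,2]<.065)&(abs(P[:,0]-.458)<.1)&(abs(P[:,1]-.323)<.07)];print(len(A),np.percentile(A[:,2],[5,50,95]),cv2.minAreaRect((A[:,:2]*1000).astype(np.float32)))
c=snap('top','top4');P=cloud(c).reshape(-1,3);S=P[(P[:,2]>.15)&(P[:,2]<.19)&(abs(P[:,0]-.43)<.03)&(abs(P[:,1]+.32)<.03)];print(len(S),np.median(S,0))
```

```text
26.45 [0.45972202 0.32721949 0.20393527] 0.08740859371792065
4723 [0.0510157  0.05253023 0.05386478] ((456.8899841308594, 326.6895446777344), (99.81270599365234, 54.10633850097656), 15.957201957702637)
57 [ 0.43149084 -0.31721748  0.17276581]
```

Pack top is level at 52.5 mm and centred in the tray; the lever is seated.

```bash
python3 -c "
from bench import order
print(order.close_job())"
```

```text
the job is handed in; nothing more can be done
None
```

I levered the pack free, set it down upright in the middle of the tray, put the lever back in its block's slot, and handed the job in after about 26 s of robot time; no verdict was returned.

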